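# Sort out the weak sign clips at the bread buffet

### The job

Some spring clips of the bread signs have gone weak: lifted by its card, a sound sign comes up whole, while a weak clip lets its card slide out. Put the empty caddy squarely in the middle of the scale's platform and press tare, then sort the signs: every weak holder goes into the caddy, so that the scale shows the weight to send back, and its card goes on edge into the file box. Sound signs must end standing where they were, card fully home in the clip and never dragged out of it, and holders without a card just stay where they are; leave the caddy centred on the scale and do not knock the dip bowls about.

Things in the scene. Friction and masses are not known exactly. Their poses are not given: they have to be found in the camera images.
- scale: Portion scale fixed on the counter: steel platform 170 mm (x) by 240 mm (y), its top 64 mm above the counter; along its front (-x) side a console 50 mm high with a display and one round tare key. Origin: on the counter under the platform's centre.
- pan_top (a point): Centre of the scale platform's top face, 64 mm above the counter; the platform sinks up to 2 mm under load. Axes as the scale's.
- tare_top (a point): Top centre of the tare key, a round white push key 30 mm across that goes straight down 6 mm against a spring (about 5 N when fully down).
- tare (a joint): Travel of the tare key: 0 released, 0.006 m fully down; it counts as pressed beyond 0.004.
- caddy: Open wooden cutlery caddy, empty at first, 136 mm (x) by 230 mm (y), walls 45 mm high and 6 mm thick, floor 6 mm, 350 g, loose. A middle wall 10 mm thick in the plane y = 0 makes two bays, each 124 mm (x) by 103 mm (y), one on either side, centres at y = +56 and -56 mm. Origin: centre of the underside.
- caddy_handle (a point): Carrying handle of the caddy, the upper part of its middle wall: a board 100 mm along x, 10 mm thick across y, from z = 61 to 99 mm above the caddy's underside; pinch it from above across y. This point: its middle, 80 mm above the underside.
- filebox: Dark wooden card file box fixed on the counter, open on top, 104 mm (x) by 124 mm (y) by 55 mm high, walls and floor 5 mm; a divider in the plane x = 0 makes two pockets of 44 mm (x) by 114 mm (y), centres at x = +25 and -25 mm. Cards stand in it on edge, leaning, wide side along y. Origin: centre of the underside.
- jam_bowl: Dip bowl, 68 mm across, 43 mm high, a bystander. Origin: centre of the underside.
- butter_bowl: Dip bowl, 68 mm across, 43 mm high, a bystander. Origin: centre of the underside.
- sign_a: Table sign holder, one of four alike (a to d, places shuffled; any may be weak). Weighted wooden block 46 mm (x) by 60 mm (y) by 36 mm high, 250 g, loose, with a steel spring clip on top, 50 mm wide (y), reaching z = 66 mm within x = -16 to +16 mm. The upper 20 mm of the block can be gripped from above across x. Origin: centre of the block's underside, z up.
- sign_b: Sign holder b, same as sign_a.
- sign_c: Sign holder c, same as sign_a.
- sign_d: Sign holder d, same as sign_a.
- leaf_a: Sprung leaf of the clip, hinged on the block in front of the card (-x side); its lip, 57 mm above the holder's underside, presses the card on the back plate with 6 to 8 N if firm, 1 N if weak. Lifted by the card, a firm clip (holds 5 N or more) brings the whole 2.5 N holder up; a weak one (under 1.8 N) lets the card slide out and the holder stays standing.
- leaf_b: Leaf of holder b, same as leaf_a.
- leaf_c: Leaf of holder c, same as leaf_a.
- leaf_d: Leaf of holder d, same as leaf_a.
- card_a: Stiff dark board card of the holder of the same letter, 8 mm thick (x), 96 mm wide (y), 95 mm high (z), 50 g. Origin: centre of its lower edge. It starts upright in the clip, held between a fixed back plate and a sprung leaf, lower edge on the block's top (z = 36 mm), top edge at 131 mm, yaw as the holder's; it must rise 25 mm to leave the clip. May be absent.
- card_b: Card of holder b, same as card_a; may be absent.
- card_c: Card of holder c, same as card_a; may be absent.
- card_d: Card of holder d, same as card_a; may be absent.
Mind the look-alikes: they are no part of the job. Leave any blue, green or turquoise look-alike of the card_c alone.

How it is judged:
By the outcome, as a careful person would: the job done as asked, in the order asked, and still so for the second after the job is handed in, with the robot touching nothing.
Of card_a, card_b, card_c, card_d only 3 to 4 are there at a start; the rules pass over those that are not, and their reading is None.
At some moment in a run one of caddy may be knocked a few centimetres aside while the robot is not near it.
It also fails if it takes over 210 s, if anything falls off the work surface, if the arm or the gripper's body presses on something with over 40 N, if the wrist force passes 120 N, or if a joint passes its speed limit or range.

### The arm

A 7-joint arm with a two-finger parallel gripper is mounted at the origin on the work surface. World frame = base frame: x ahead of the robot, y to its left, z up, the work surface at z = 0. Lengths are in m, angles in rad, forces in N, time in s.
With the tool pointing down it reaches from about 0.4 to 0.85 m from the base axis. Payload 10.4 kg.
Tool frame: the origin (TCP) lies at the very end of the fingers, on their centre line; the grasp point (between the pads) lies 19 mm behind it (grip_point_offset is the distance from the TCP to the grasp point, in m); z points along the fingers, y is the line along which they close (so a half turn about z gives the same grasp; the last joint's range is limited). The gripper opens to 87 mm and grips with 3 to 60 N. Pads are 19 mm wide; open, the fingers measure 117 mm over their backs; the gripper's body (75 mm by 190 mm) begins 51 mm behind the grasp point.
Start: joints at [1.182, 0.332, -0.065, 1.46, 0.022, 1.35, -0.088], TCP at [0.224, -0.584, 0.223] pointing down, gripper open.
Joint ranges: [-2.6, 2.6], [-0.5, 2.12], [-1.47, 1.34], [0.16, 2.42], [-1.27, 4.41], [0.06, 2.06], [-2.6, 2.6]. Speed limits (rad/s): [2.22, 2.22, 2.79, 2.79, 3.14, 3.14, 3.14].

### API

Orientations are given as a unit quaternion [x, y, z, w].
In Python, from bench import * gives the robot as it stands.
- The arm moves only by the tool play_rows, never from a script. Its argument "increments" is text: rows parted by semicolons, each of 7 numbers parted by spaces: the turn, a rotation vector about the tool's x, y, z in rad, then the shift along the tool's x, y, z in m, then the opening, from 0 (shut) to 1 (fully open). A call has 1 to 8 rows; each row is the pose to reach, as a shift and turn from the pose commanded when the call began, along the tool's axes at that moment; what a row does not reach only later rows make up. A row lasts 1/10 s, in which the tool goes at most 50 mm and 8.59 degrees, less where a joint would pass 70% of its speed; a pose out of reach is approached as far as the arm can. A call with a gripper value outside its range is refused whole. The fingers move at their own pace and stop on an object; "grip_force" is the grip in N (left out, the last holds). Time passes only in rows, so rows that repeat a pose let the fingers close. It gives the time, the measured TCP pose, the force, the opening and the grip force at its end, in the units of the state.
- read_state(): the state, without advancing time (a new reading comes with each control period).
- camera(name): name is "scene" or "side" or "wrist"; returns a dict with "color" (384x512x3 uint8, red, green, blue), "fx", "fy", "cx", "cy" (pixels), "k1" (the pictures are not rectified: a ray, as slopes to the right and down, at radius r is drawn at 1 + k1 r^2 times it, then the intrinsics apply), "camera_from_world" (4x4, takes a point from world to camera coordinates); the wrist camera has in their place "mount" (4x4, takes a point from camera to tool coordinates, whose origin is the TCP and whose axes are the flange's). Camera axes: x right, y down, z forward; pixel columns grow to the right and rows downward; lengths in m; the calibration is good to about 2 mm. A picture is of the moment at which its call begins: read the wrist's pose just before it. There is no depth.
- close_job(): hands the job in; it is judged then, once.
The state is a dict: "time": time; "joint_positions": joint angles; "joint_vel": joint speeds; "joint_torque": joint torques, N m; "ee_pos": TCP position; "eef_rot": TCP orientation; "ft_force": force on the tool from outside, world axes, zero at the start; "torque": the same for the moment, N m; "width": finger opening in m; "grip_force": force on a finger pad.
Only numpy, scipy, OpenCV 4.12 (cv2) and the standard library are available. Lean on these libraries where they do the work, as an engineer would, in place of code of your own. Each camera call takes 0.05 s, during which the arm holds its last target. There are 200 camera calls.

## Working session

There is one attempt and no reset: what is moved stays moved. The work goes in short steps, Python scripts to look and compute and a tool call to move; the robot and the scene stay as the last step left them, time stands still between calls to the robot, and variables do not carry over. Pictures are saved under pics/ and viewed, at most 14 in all, crops included, and the job is handed in when it is done.

Besides the shell and the picture viewer there is one more tool, called after "Emit:" as name(argument=value, ...) on one line, values as JSON. play_rows: Moves the arm, as the interface text tells. Its arguments: {"type":"object","properties":{"increments":{"type":"string"},"grip_force":{"type":"number"}},"required":["increments"]}

```bash
ls; mkdir -p pics; python3 - <<'E'
from bench import *
import cv2,numpy as np
s=read_state();print({k:np.round(v,3) for k,v in s.items()})
a=camera("scene");b=camera("side")
for n,c in(("scene",a),("side",b)):
    cv2.imwrite(f"pics/{n}0.png",c["color"][:,:,::-1]);print(n,c["fx"],c["cx"],c["cy"],c["k1"],np.round(c["camera_from_world"],3))
E
```

```text
pics
{'time': np.float64(0.0), 'joint_positions': array([ 1.182,  0.333, -0.065,  1.461,  0.022,  1.35 , -0.089]), 'joint_vel': array([ 0.001,  0.   ,  0.   ,  0.   ,  0.001,  0.   , -0.002]), 'joint_torque': array([-1.0000e-03, -6.2325e+01,  2.4000e-02, -3.8990e+01, -6.1000e-02,
        4.0000e-02,  0.0000e+00]), 'ee_pos': array([ 0.223, -0.583,  0.222]), 'eef_rot': array([ 0.983,  0.182, -0.   , -0.001]), 'ft_force': array([-0.091,  0.58 , -0.389]), 'torque': array([ 0.03 , -0.078,  0.036]), 'grip_force': np.float64(0.0), 'width': np.float64(0.086)}
scene 408.58142110070094 252.4827322294607 192.4079411388815 -0.00559133824453898 [[-0.73   0.683 -0.023  0.382]
 [ 0.381  0.379 -0.843 -0.05 ]
 [-0.567 -0.624 -0.537  1.396]
 [ 0.     0.     0.     1.   ]]
side 377.82955620275027 264.2855316186366 193.3927036294901 0.013369940611126209 [[-0.757 -0.653 -0.011  0.278]
 [-0.336  0.404 -0.851  0.269]
 [ 0.56  -0.64  -0.525  0.907]
 [ 0.     0.     0.     1.   ]]
```

View pics/scene0.png

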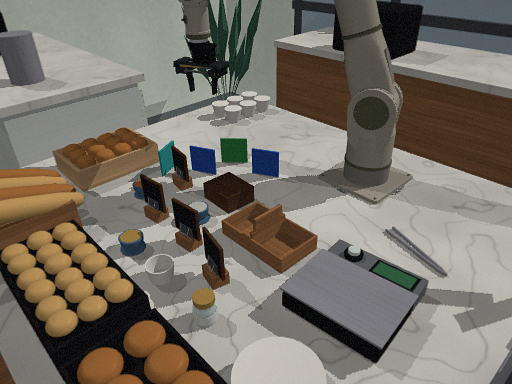

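View pics/side0.png

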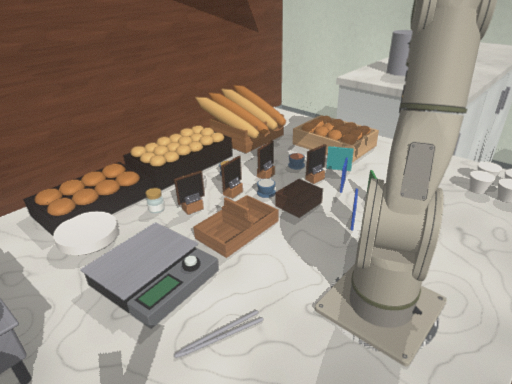

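The scene view shows four signs with dark cards near (153,198), (180,167), (186,223) and (214,257). The file box is at (229,192), the caddy at (268,235) and the scale at (355,295). I'll enlarge crops to get precise pixels.

```bash
cat > h.py <<'E'
import numpy as np, cv2
from scipy.spatial.transform import Rotation as R
from bench import *
def dist(c): return np.array([c["k1"],0,0,0,0],float)
def K(c): return np.array([[c["fx"],0,c["cx"]],[0,c["fy"],c["cy"]],[0,0,1]])
def ray(c,uv,T=None):
    T=c["camera_from_world"] if T is None else T
    T=np.array(T)
    p=cv2.undistortPoints(np.array(uv,float).reshape(-1,1,2),K(c),dist(c)).reshape(-1,2)
    d=np.c_[p,np.ones(len(p))]@T[:3,:3]
    return -T[:3,:3].T@T[:3,3],d
def onz(c,uv,z,T=None):
    o,d=ray(c,uv,T); return o+d*((z-o[2])/d[:,2])[:,None]
def proj(c,P,T=None):
    T=np.array(c["camera_from_world"] if T is None else T)
    return cv2.projectPoints(np.array(P,float).reshape(-1,1,3),cv2.Rodrigues(T[:3,:3])[0],T[:3,3],K(c),dist(c))[0].reshape(-1,2)
def tri(c1,u1,c2,u2):
    o1,d1=ray(c1,u1);o2,d2=ray(c2,u2);out=[]
    for a,b in zip(d1,d2):
        t=np.linalg.lstsq(np.c_[a,-b],o2-o1,rcond=None)[0]
        p,q=o1+a*t[0],o2+b*t[1]; out.append(np.r_[(p+q)/2,np.linalg.norm(p-q)])
    return np.array(out)
def wristT(c,s):
    T=np.eye(4);T[:3,:3]=R.from_quat(s["eef_rot"]).as_matrix();T[:3,3]=s["ee_pos"]
    return np.linalg.inv(T@np.array(c["mount"]))
def crop(c,x,y,w,h,k,name):
    im=cv2.resize(c["color"][y:y+h,x:x+w,::-1],None,fx=k,fy=k,interpolation=cv2.INTER_CUBIC);cv2.imwrite("pics/"+name,im)
def shift(target,yaw=None):
    """tool-axis shift to reach target TCP, and turn about tool z to put tool y (closing) at world yaw"""
    s=read_state();r=R.from_quat(s["eef_rot"]);print("shift",np.round(r.inv().apply(np.array(target)-s["ee_pos"]),4))
    if yaw is not None:
        y=r.as_matrix()[:,1];cur=np.arctan2(y[1],y[0]);d=(yaw-cur+np.pi/2)%np.pi-np.pi/2
        print("turn z",-d,"q7",s["joint_positions"][6])
E
python3 - <<'E'
from h import *
a=camera("scene");b=camera("side");w=camera("wrist");print(w["mount"])
crop(a,110,130,200,150,4,"s1.png");crop(b,160,125,200,150,4,"d1.png")
E
```

```text
[[-1.51968303e-05 -9.65529133e-01 -2.60295012e-01  7.19294493e-02]
 [ 9.99999507e-01  2.43880709e-04 -9.63025571e-04  1.64471687e-03]
 [ 9.93310176e-04 -2.60294898e-01  9.65528653e-01 -1.62980332e-01]
 [ 0.00000000e+00  0.00000000e+00  0.00000000e+00  1.00000000e+00]]
```

View pics/s1.png

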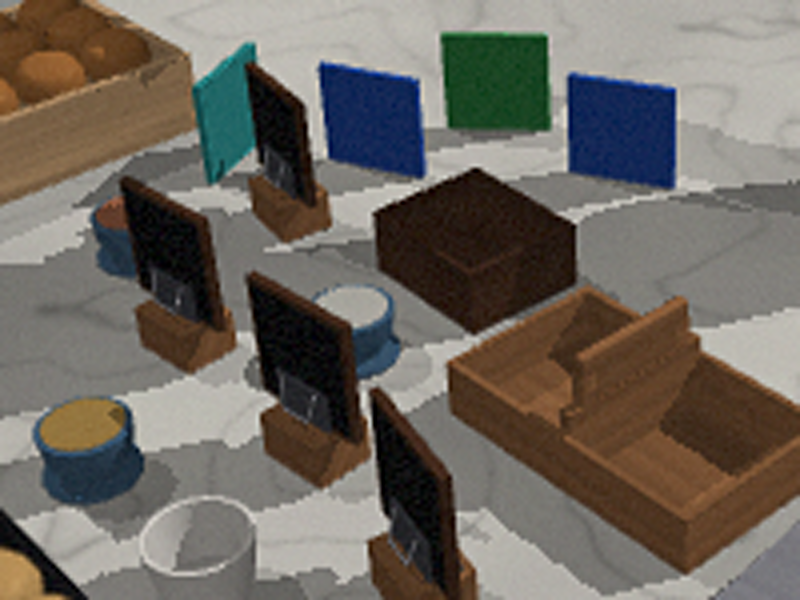

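View pics/d1.png

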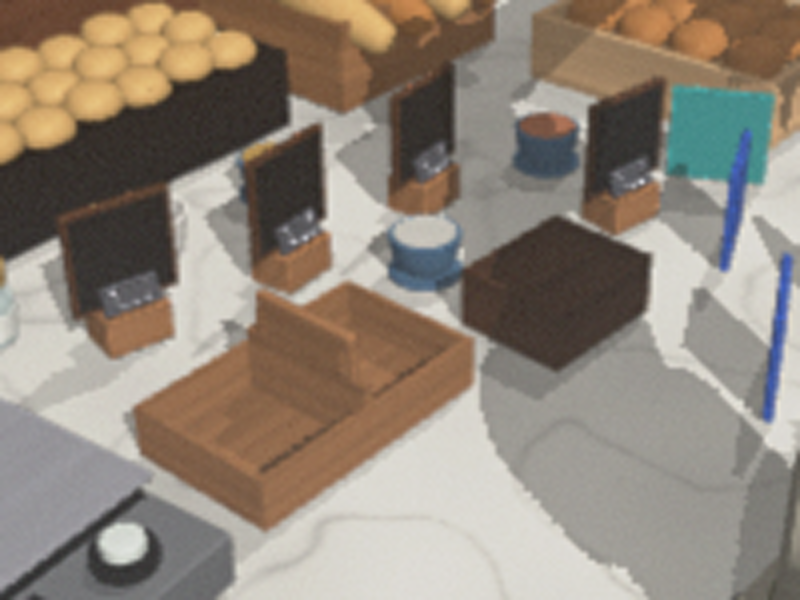

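The cards' top corners, caddy, scale and file box corners are all readable in both views, so I'll triangulate them.

```bash
python3 - <<'E'
from h import *
a=camera("scene");b=camera("side")
S=lambda L:np.array(L,float)/4+[110,130]
D=lambda L:np.array(L,float)/4+[160,125]
np.set_printoptions(precision=4,suppress=True)
names="A B C D".split()
sc=[[(375,393),(450,478)],[(250,273),(352,325)],[(124,179),(213,218)],[(250,66),(306,110)]]
sd=[[(168,188),(62,215)],[(320,127),(250,160)],[(453,68),(393,100)],[(661,82),(592,110)]]
for n,x,y in zip(names,sc,sd):
    p=tri(a,S(x),b,D(y));q=p[1]-p[0];print(n,p.tolist() and p,"mid",p[:,:3].mean(0),"len",np.linalg.norm(q[:3]),"yaw",np.degrees(np.arctan2(-q[0],q[1])))
# caddy rim corners (z .045), scene: left, top, bottom(front), ; side
print("caddy scene z.045",onz(a,S([(450,368),(588,290),(690,520)]),.045))
print("caddy side z.045",onz(b,D([(137,410),(350,283),(473,340),(265,475)]),.045))
print("handle tri",tri(a,S([(580,358),(686,300)]),b,D([(258,293),(355,345)])))
print("box scene z.055",onz(a,S([(375,213),(475,170),(575,225),(474,270)]),.055))
print("box side",onz(b,D([(463,285),(565,218),(650,258),(553,320)]),.055))
print("bowls side",onz(b,D([(545,125),(425,232),(260,155)]),.043)," scene",onz(a,S([(118,213),(353,305),(85,422)]),.043))
# scale from full pics
print("plat side",onz(b,[(88,264),(149,228),(197,258),(133,302)],.064))
print("plat scene",onz(a,[(284,290),(345,242),(416,292),(376,350)],.064))
print("tare",onz(b,[(191,263)],.056),onz(a,[(355,254)],.056))
E
```

```text
A [[ 0.655  -0.026   0.1254  0.0026]
 [ 0.6747  0.0663  0.1305  0.0082]] mid [0.6648 0.0202 0.128 ] len 0.09455824557229904 yaw -12.06641615842057
B [[ 0.6365 -0.1851  0.127   0.0001]
 [ 0.6259 -0.0888  0.1323  0.0085]] mid [ 0.6312 -0.137   0.1297] len 0.09694145198035123 yaw 6.274928822391092
C [[ 0.6302 -0.3591  0.1251  0.0009]
 [ 0.6176 -0.2591  0.1306  0.0018]] mid [ 0.6239 -0.3091  0.1279] len 0.1009060251278115 yaw 7.183520156448476
D [[ 0.4594 -0.4513  0.1263  0.0015]
 [ 0.471  -0.357   0.1268  0.0063]] mid [ 0.4652 -0.4042  0.1266] len 0.0950386244546736 yaw -6.986933183551282
caddy scene z.045 [[ 0.5426 -0.0989  0.045 ]
 [ 0.409  -0.1013  0.045 ]
 [ 0.5376  0.1232  0.045 ]]
caddy side z.045 [[ 0.5337  0.1196  0.045 ]
 [ 0.5333 -0.1084  0.045 ]
 [ 0.4024 -0.1085  0.045 ]
 [ 0.4084  0.1116  0.045 ]]
handle tri [[0.5186 0.0071 0.097  0.0012]
 [0.4193 0.0065 0.0931 0.0003]]
box scene z.055 [[ 0.4626 -0.2872  0.055 ]
 [ 0.3632 -0.2831  0.055 ]
 [ 0.3643 -0.1625  0.055 ]
 [ 0.4605 -0.1694  0.055 ]]
box side [[ 0.4494 -0.1535  0.055 ]
 [ 0.4507 -0.2956  0.055 ]
 [ 0.3564 -0.286   0.055 ]
 [ 0.3626 -0.1587  0.055 ]]
bowls side [[ 0.5884 -0.452   0.043 ]
 [ 0.5425 -0.2146  0.043 ]
 [ 0.7607 -0.2254  0.043 ]]  scene [[ 0.5979 -0.4519  0.043 ]
 [ 0.5422 -0.2111  0.043 ]
 [ 0.7523 -0.2266  0.043 ]]
plat side [[0.5997 0.4055 0.064 ]
 [0.6096 0.2191 0.064 ]
 [0.4071 0.215  0.064 ]
 [0.4042 0.4026 0.064 ]]
plat scene [[0.6205 0.2055 0.064 ]
 [0.3952 0.2007 0.064 ]
 [0.4246 0.4055 0.064 ]
 [0.6089 0.426  0.064 ]]
tare [[0.4118 0.2318 0.056 ]] [[0.4067 0.2394 0.056 ]]
```

Emit:
play_rows(increments="0 0 0.366 0.238 -0.275 -0.089 1;0 0 0.366 0.238 -0.275 -0.089 1;0 0 0.366 0.238 -0.275 -0.089 1;0 0 0.366 0.238 -0.275 -0.089 1;0 0 0.366 0.238 -0.275 -0.089 1;0 0 0.366 0.238 -0.275 -0.089 1;0 0 0.366 0.238 -0.275 -0.089 1;0 0 0.366 0.238 -0.275 -0.089 1")

```text
time: 1.15
ee_pos: [0.3491, -0.2379, 0.3131]
eef_rot: [1.0, 0.002, 0.001, 0.001]
ft_force: [0.6, -1.6, -0.7]
width: 0.0869
grip_force: 0.0
```

Emit:
play_rows(increments="0 0 0 0.123 -0.342 -0.089 1;0 0 0 0.123 -0.342 -0.089 1;0 0 0 0.123 -0.342 -0.089 1;0 0 0 0.123 -0.342 -0.089 1;0 0 0 0.123 -0.342 -0.089 1;0 0 0 0.123 -0.342 -0.089 1;0 0 0 0.123 -0.342 -0.089 1;0 0 0 0.123 -0.342 -0.089 1")

```text
time: 1.95
ee_pos: [0.4707, 0.1046, 0.4018]
eef_rot: [1.0, 0.002, 0.001, -0.001]
ft_force: [-0.7, -0.0, -1.2]
width: 0.0872
grip_force: 0.0
```

```bash
python3 - <<'E'
from h import *
import pickle
s=read_state();w=camera("wrist");T=wristT(w,s)
pickle.dump((w,T),open("w1.pkl","wb"))
cv2.imwrite("pics/w1.png",w["color"][:,:,::-1]);print(w["fx"],w["k1"],np.round(T,3), np.round(proj(w,[(.47,.007,.045),(.665,.02,.128)],T)))
E
```

```text
275.31350075447034 -0.05445460942710272 [[ 0.004 -1.    -0.002  0.103]
 [-0.966 -0.004  0.259  0.379]
 [-0.259  0.001 -0.966  0.686]
 [ 0.     0.     0.     1.   ]] [[309. 158.]
 [316.  32.]]
```

View pics/w1.png

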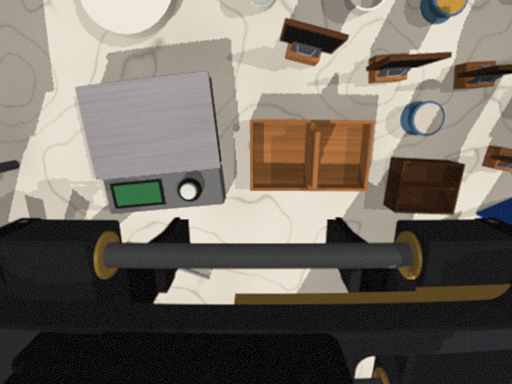

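The wrist view shows the platform with corners near (76,87), (208,72), (219,163) and (93,180), and the key at (189,189). The caddy rim spans (250,120) to (373,192), with its middle wall at about column 313.

```bash
python3 - <<'E'
from h import *
import pickle
w,T=pickle.load(open("w1.pkl","rb"));im=w["color"]
for p in [(150,120),(100,150),(200,100),(60,120),(230,70),(150,75),(300,125),(280,160),(189,189)]: print(p,im[p[1],p[0]],end=" ")
hsv=cv2.cvtColor(im,cv2.COLOR_RGB2HSV)
def rect(mask,z,seed):
    n,l,st,c=cv2.connectedComponentsWithStats(mask.astype(np.uint8));m=(l==l[seed[1],seed[0]]).astype(np.uint8)
    m=cv2.morphologyEx(m,cv2.MORPH_OPEN,np.ones((3,3)))
    ct=max(cv2.findContours(m,0,cv2.CHAIN_APPROX_NONE)[0],key=cv2.contourArea)
    P=onz(w,ct.reshape(-1,2),z,T)[:,:2]*1000
    return cv2.minAreaRect(P.astype(np.float32)),len(P)
print()
w0=im[120,150].astype(int)
print("plat",rect((np.abs(im.astype(int)-w0).max(2)<22),.064,(150,120)))
print("caddy",rect((hsv[...,1]>90)&(hsv[...,2]>40)&(hsv[...,0]<20),.045,(313,125)))
k=(im.min(2)>170);k[:178]=0;k[200:]=0;k[:,:175]=0;k[:,203:]=0
ys,xs=np.nonzero(k);print("key",xs.mean(),ys.mean(),np.ptp(xs),np.ptp(ys),onz(w,[(xs.mean(),ys.mean())],.056,T))
print("platmanual",onz(w,[(76,87),(208,72),(219,163),(93,180)],.064,T))
E
```

```text
(150, 120) [162 156 158] (100, 150) [155 148 148] (200, 100) [161 153 156] (60, 120) [231 225 211] (230, 70) [164 158 144] (150, 75) [165 157 144] (300, 125) [145  92  50] (280, 160) [162 105  61] (189, 189) [226 226 214] 
plat (((552.5224609375, 281.4043884277344), (216.07015991210938, 284.57696533203125), 5.757009029388428), 947)
caddy (((473.77001953125, 3.9299697875976562), (229.38397216796875, 135.92263793945312), 89.9697494506836), 379)
key 187.5939393939394 191.33939393939394 13 13 [[0.40644401 0.23828963 0.056     ]]
platmanual [[0.59845982 0.42530685 0.064     ]
 [0.61960761 0.18931777 0.064     ]
 [0.46272622 0.17489411 0.064     ]
 [0.43010116 0.41720061 0.064     ]]
```

```bash
python3 - <<'E'
from h import *
import pickle
w,T=pickle.load(open("w1.pkl","rb"));im=cv2.GaussianBlur(w["color"],(5,5),0).astype(int)
m=((im[...,2]-im[...,1]>-6)&(im[...,1]>125)&(im[...,1]<190)).astype(np.uint8)
m=cv2.morphologyEx(m,cv2.MORPH_OPEN,np.ones((5,5)))
n,l,st,c=cv2.connectedComponentsWithStats(m);m=(l==l[120,150]).astype(np.uint8);print(st[l[120,150]])
ct=max(cv2.findContours(m,0,cv2.CHAIN_APPROX_NONE)[0],key=cv2.contourArea)
P=(onz(w,ct.reshape(-1,2),.064,T)[:,:2]*1000).astype(np.float32)
print(cv2.minAreaRect(P),cv2.approxPolyDP(ct,6,True).reshape(-1,2).tolist())
d=np.array(m)*255;cv2.imwrite("pics/m1.png",d)
# display corners
E
```

```text
[   76    71   144   109 12502]
((526.2811279296875, 300.6987609863281), (170.87277221679688, 239.1949920654297), 5.495219707489014) [[207, 71], [77, 87], [96, 178], [218, 167]]
```

Emit:
play_rows(increments="0 0 0 0.003 0.1 0.1 1;0 0 0 0.003 0.1 0.1 1;0 0 0 0.003 0.1 0.1 1;0 0 0 0.003 0.1 0.29 1;0 0 0 0.003 0.1 0.29 1;0 0 0 0.003 0.1 0.29 1;0 0 0 0.003 0.1 0.29 1;0 0 0 0.003 0.1 0.29 1")

```text
time: 2.8
ee_pos: [0.47, 0.0, 0.1063]
eef_rot: [1.0, -0.0, -0.004, -0.001]
ft_force: [-0.1, 0.1, 0.5]
width: 0.0871
grip_force: 0.0
```

Emit:
play_rows(increments="0 0 0 0 0 0.025 1;0 0 0 0 0 0.05 1;0 0 0 0 0 0.05 1;0 0 0 0 0 0.05 0;0 0 0 0 0 0.05 0;0 0 0 0 0 0.05 0;0 0 0 0 0 0.05 0;0 0 0 0 0 0.05 0", grip_force=30)

```text
time: 3.6
ee_pos: [0.4738, 0.0002, 0.061]
eef_rot: [1.0, -0.0, 0.0, 0.0]
ft_force: [-0.2, -1.1, -0.6]
width: 0.0551
grip_force: 0.0
```

Emit:
play_rows(increments="0 0 0 0 0 0 0;0 0 0 0 0 0 0;0 0 0 0 0 0 0;0 0 0 0 0 0 0")

```text
time: 4.0
ee_pos: [0.4735, 0.0003, 0.0605]
eef_rot: [1.0, -0.0, -0.0, 0.0]
ft_force: [-0.0, 0.3, -0.2]
width: 0.0229
grip_force: 0.0
```

Emit:
play_rows(increments="0 0 0 0 0 0 0;0 0 0 0 0 0 0;0 0 0 0 0 0 0;0 0 0 0 0 0 0;0 0 0 0 0 0 0")

```text
time: 4.5
ee_pos: [0.4735, 0.0003, 0.0605]
eef_rot: [1.0, -0.0, -0.0, -0.0]
ft_force: [-0.0, 1.2, -0.3]
width: 0.0099
grip_force: 30.0
```

Emit:
play_rows(increments="0 0 0 0 0 -0.03 0;0 0 0 0 0 -0.07 0;0 0 0 0 0 -0.12 0;0 0 0 0.006 -0.035 -0.12 0;0 0 0 0.013 -0.075 -0.12 0;0 0 0 0.02 -0.115 -0.12 0;0 0 0 0.026 -0.15 -0.12 0;0 0 0 0.026 -0.15 -0.12 0")

```text
time: 5.3
ee_pos: [0.4988, 0.1556, 0.1805]
eef_rot: [1.0, 0.003, -0.0, -0.001]
ft_force: [-0.1, -0.2, -3.6]
width: 0.0101
grip_force: 30.0
```

Emit:
play_rows(increments="0 0 -0.024 0.007 -0.04 0 0;0 0 -0.048 0.014 -0.08 0 0;0 0 -0.072 0.02 -0.115 0 0;0 0 -0.096 0.0265 -0.15 0 0;0 0 -0.096 0.0265 -0.15 0 0;0 0 -0.096 0.0265 -0.15 0 0;0 0 -0.096 0.0265 -0.15 0.025 0;0 0 -0.096 0.0265 -0.15 0.045 0")

```text
time: 6.1
ee_pos: [0.5268, 0.298, 0.1346]
eef_rot: [0.999, 0.047, 0.0, 0.001]
ft_force: [-0.1, -0.7, -3.2]
width: 0.0098
grip_force: 30.0
```

Emit:
play_rows(increments="0 0 0 0 0 0 0;0 0 0 0 0 0 0")

```text
time: 6.3
ee_pos: [0.5265, 0.2989, 0.1359]
eef_rot: [0.999, 0.047, -0.0, 0.0]
ft_force: [0.2, -0.1, -2.7]
width: 0.0101
grip_force: 30.0
```

```bash
python3 - <<'E'
from h import *
shift((.526,.3007,.126),np.radians(95.5))
w=camera("scene");cv2.imwrite("pics/sc2.png",w["color"][:,:,::-1])
E
```

```text
shift [-0.0003 -0.0019  0.0099]
turn z -0.001863199127252635 q7 -2.3353922227754587
```

View pics/sc2.png

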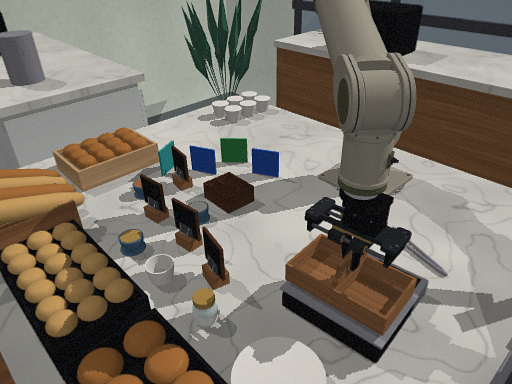

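The caddy hangs squarely over the platform, so I'll lower it and release.

Emit:
play_rows(increments="0 0 0 0 -0.002 0.004 0;0 0 0 0 -0.002 0.008 0;0 0 0 0 -0.002 0.011 0;0 0 0 0 -0.002 0.011 0;0 0 0 0 -0.002 0.011 0.4;0 0 0 0 -0.002 0.011 0.4;0 0 0 0 -0.002 0.011 0.5;0 0 0 0 -0.002 0.011 0.5")

```text
time: 7.15
ee_pos: [0.526, 0.3023, 0.1248]
eef_rot: [0.999, 0.048, 0.0, -0.0]
ft_force: [0.2, -0.7, -0.1]
width: 0.034
grip_force: 0.0
```

Emit:
play_rows(increments="0 0 0 0 0 0 0.6;0 0 0 0 0 -0.01 0.6;0 0 0 0 0 -0.05 0.6;0 0 0 0 0 -0.1 0.6;0 0 0 0 0 -0.14 0.6;0 0 0 0 0 -0.14 0.6;0 0 0 0 0 -0.14 0.6")

```text
time: 7.85
ee_pos: [0.5261, 0.3026, 0.2659]
eef_rot: [0.999, 0.048, 0.001, -0.0]
ft_force: [0.4, -0.7, -0.6]
width: 0.0525
grip_force: 0.0
```

```bash
cat > cad.py <<'E'
from h import *
def caddy(z=.107):
    s=read_state();w=camera("wrist");T=wristT(w,s);hsv=cv2.cvtColor(w["color"],cv2.COLOR_RGB2HSV)
    m=((hsv[...,1]>90)&(hsv[...,2]>40)&(hsv[...,0]<20)).astype(np.uint8)
    ct=max(cv2.findContours(m,0,cv2.CHAIN_APPROX_NONE)[0],key=cv2.contourArea)
    P=(onz(w,ct.reshape(-1,2),z,T)[:,:2]*1000).astype(np.float32)
    print("caddy",cv2.minAreaRect(P));return w,T
if __name__=="__main__":
    w,T=caddy();cv2.imwrite("pics/w2.png",w["color"][:,:,::-1])
    k=(w["color"].min(2)>170).astype(np.uint8);p=proj(w,[(.4064,.2383,.056)],T)[0];print(p)
    n,l,st,c=cv2.connectedComponentsWithStats(k)
    for i in range(1,n):
        if np.linalg.norm(c[i]-p)<25 and st[i,4]>30: print(st[i],onz(w,[c[i]],.056,T))
    shift((.406,.238,.08))
E
python3 cad.py
```

```text
caddy ((522.7760620117188, 300.68896484375), (143.3174591064453, 230.8169403076172), 5.526090145111084)
[291.92331151 254.43933589]
shift [-0.1254  0.0523  0.1845]
```

Emit:
play_rows(increments="0 0 0 -0.125 0.052 0 0;0 0 0 -0.125 0.052 0 0;0 0 0 -0.125 0.052 0 0;0 0 0 -0.125 0.052 0.05 0;0 0 0 -0.125 0.052 0.1 0;0 0 0 -0.125 0.052 0.15 0;0 0 0 -0.125 0.052 0.19 0;0 0 0 -0.125 0.052 0.19 0")

```text
time: 8.7
ee_pos: [0.4035, 0.2371, 0.0704]
eef_rot: [0.999, 0.048, -0.004, 0.001]
ft_force: [-0.8, -0.7, 3.1]
width: 0.0018
grip_force: 1.2
```

Emit:
play_rows(increments="0 0 0 0 0 0.004 0;0 0 0 0 0 0.008 0;0 0 0 0 0 0.012 0;0 0 0 0 0 0.014 0")

```text
time: 9.1
ee_pos: [0.4073, 0.2393, 0.065]
eef_rot: [0.999, 0.048, 0.001, 0.001]
ft_force: [-26.0, -16.4, 78.0]
width: 0.0003
grip_force: 39.3
```

```bash
python3 - <<'E'
from h import *
a=camera("scene");b=camera("side");i=np.hstack([cv2.resize(c["color"][y:y+100,x:x+130],None,fx=3,fy=3,interpolation=2) for c,x,y in((a,300,200),(b,120,210))]);cv2.imwrite("pics/t1.png",i[:,:,::-1]);shift((.4064,.2388,.06))
E
```

```text
shift [-0.0009  0.0003  0.0053]
```

View pics/t1.png

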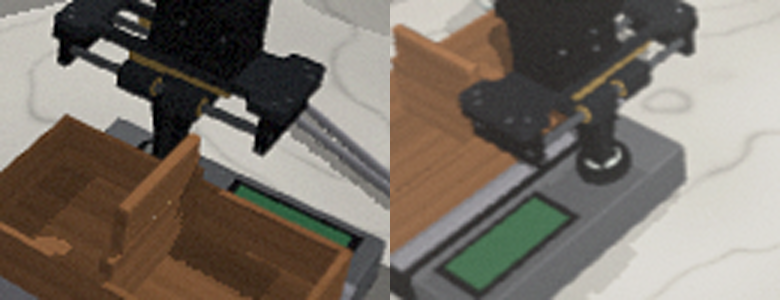

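The key is fully down at TCP z of about 0.065, so I'll back off now and read the display.

Emit:
play_rows(increments="0 0 0 0 0 -0.02 0;0 0 0 0 0 -0.06 0;0 0 0 0 0 -0.11 0;0 0 0 0 0 -0.16 0;0 0 -0.15 0 0 -0.19 0;0 0 -0.3 0 0 -0.19 0;0 0 -0.45 0 0 -0.19 0.4;0 0 -0.6 0 0 -0.19 0.4")

```text
time: 10.0
ee_pos: [0.4068, 0.2387, 0.2519]
eef_rot: [0.939, 0.344, 0.001, 0.001]
ft_force: [-0.9, 0.1, 0.2]
width: 0.0096
grip_force: 0.0
```

Emit:
play_rows(increments="0 0 -0.665 0.058 0.333 -0.045 0.4;0 0 -0.665 0.058 0.333 -0.045 0.4;0 0 -0.665 0.058 0.333 -0.045 0.4;0 0 -0.665 0.058 0.333 -0.045 0.4;0 0 -0.665 0.058 0.333 -0.045 0.4;0 0 -0.665 0.058 0.333 -0.045 0.4;0 0 -0.665 0.058 0.333 -0.045 0.4;0 0 -0.665 0.058 0.333 -0.045 0.4")

```text
time: 10.8
ee_pos: [0.6676, 0.0139, 0.2954]
eef_rot: [0.78, 0.626, 0.0, 0.001]
ft_force: [-0.8, 0.0, 0.0]
width: 0.0347
grip_force: 0.0
```

Emit:
play_rows(increments="0 0 0 0 0 0 0.4;0 0 0 0 0 0 0.4")

```text
time: 11.0
ee_pos: [0.6639, 0.0212, 0.2966]
eef_rot: [0.777, 0.63, 0.001, 0.0]
ft_force: [-0.4, 0.0, 0.4]
width: 0.0352
grip_force: 0.0
```

```bash
python3 - <<'E'
from h import *
s=read_state();w=camera("wrist");T=wristT(w,s)
import pickle;pickle.dump((w,T),open("w3.pkl","wb"))
b=camera("side");i=np.hstack([w["color"],cv2.resize(b["color"][210:338,120:210],(270,384),interpolation=2)]);cv2.imwrite("pics/w3.png",i[:,:,::-1])
print(s["joint_positions"],proj(w,[(.655,-.026,.131),(.6747,.0663,.131)],T))
E
```

```text
[ 0.44447688  0.52164268 -0.851865    1.18665921  0.38455363  1.59032291
 -0.53651549] [[256.94049861 214.47161621]
 [257.0331851  138.74110931]]
```

View pics/w3.png

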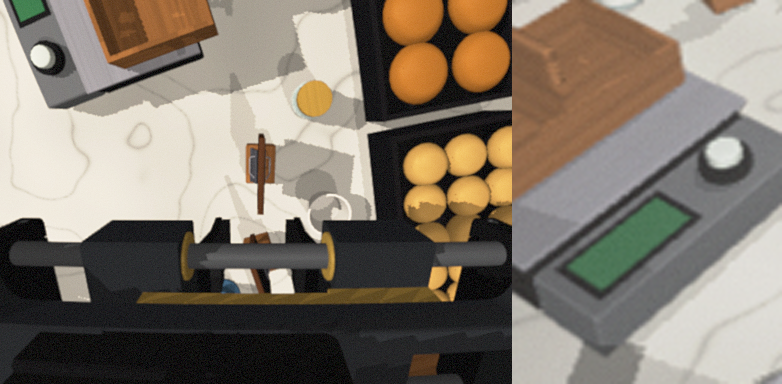

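The wrist view shows card A's top edge from about (262,133) to (262,213), a few millimetres off in x. The tare display is blank. I'll measure the card exactly.

```bash
cat > card.py <<'E'
from h import *
def card(w,T,guess,zt=.131):
    """top edge of dark card: brown thin rim near guess xy"""
    im=w["color"].astype(int);p=proj(w,[[*guess,zt]],T)[0]
    hsv=cv2.cvtColor(w["color"],cv2.COLOR_RGB2HSV)
    m=((hsv[...,1]>70)&(hsv[...,2]<150)&(hsv[...,0]<22)).astype(np.uint8)
    m[:, :max(0,int(p[0])-25)]=0;m[:,int(p[0])+25:]=0;m[215:]=0;m[:max(0,int(p[1])-60)]=0
    rows=[]
    for v in range(m.shape[0]):
        x=np.nonzero(m[v])[0]
        if len(x): rows.append((v,x.min(),x.max()))
    return m,rows
E
python3 - <<'E'
from card import *
import pickle
w,T=pickle.load(open("w3.pkl","rb"));m,r=card(w,T,(.6648,.0202))
for v in r[::6]: print(v, end=' ')
q=w["color"][140:212:12,252:274];print()
for l in q: print(' '.join(f"{a[0]}/{a[2]}" for a in l))
E
```

```text
(134, np.int64(260), np.int64(261)) (140, np.int64(259), np.int64(264)) (146, np.int64(257), np.int64(274)) (152, np.int64(250), np.int64(275)) (158, np.int64(258), np.int64(274)) (164, np.int64(258), np.int64(274)) (170, np.int64(258), np.int64(274)) (176, np.int64(257), np.int64(274)) (182, np.int64(258), np.int64(273)) (188, np.int64(258), np.int64(263)) (194, np.int64(258), np.int64(263)) (200, np.int64(258), np.int64(262)) (206, np.int64(258), np.int64(262)) (212, np.int64(258), np.int64(262)) 
215/190 215/187 219/191 216/188 217/193 206/181 122/97 91/34 103/36 101/37 100/39 90/25 104/60 152/124 213/188 222/194 215/189 213/188 218/191 222/200 226/204 235/214
78/81 76/76 83/87 91/94 79/82 57/54 71/33 102/42 101/35 100/37 97/32 93/39 78/29 76/48 112/40 113/40 121/40 127/45 127/42 126/44 124/46 116/38
80/79 81/82 79/81 88/92 72/77 52/40 78/29 106/39 102/37 100/35 104/39 90/33 71/31 89/53 122/48 118/38 107/68 118/108 132/105 123/52 121/39 118/43
122/121 136/131 100/99 82/82 68/70 63/44 98/30 105/33 101/37 101/42 94/28 87/34 73/37 96/51 112/67 98/77 106/76 125/55 132/51 121/38 119/42 123/50
237/219 236/217 239/220 240/224 236/209 157/133 102/56 98/30 99/30 99/37 89/29 101/65 171/145 235/210 242/225 236/217 239/218 235/218 238/221 238/221 237/220 237/220
235/217 238/220 240/223 241/223 234/208 138/119 92/43 98/29 102/39 91/28 84/29 120/96 198/176 234/209 231/213 227/203 226/203 226/203 229/208 230/209 235/217 236/220
```

```bash
python3 - <<'E'
from h import *
import pickle
w,T=pickle.load(open("w3.pkl","rb"))
P=onz(w,[(261,133),(260,213.5)],.131,T);d=P[0]-P[1];y=np.arctan2(-d[0],d[1]);print(P,P.mean(0),np.linalg.norm(d),np.degrees(y))
shift((*P.mean(0)[:2],.10),y)
E
```

```text
[[ 0.68062733  0.07184402  0.131     ]
 [ 0.65905046 -0.02552944  0.131     ]] [0.66983889 0.02315729 0.131     ] 0.09973541006747601 -12.494222623835729
shift [0.0032 0.0052 0.1965]
turn z 0.00966550610614103 q7 -0.5365441764098893
```

Emit:
play_rows(increments="0 0 0.01 0.003 0.005 0.04 0.4;0 0 0.01 0.003 0.005 0.08 0.4;0 0 0.01 0.003 0.005 0.12 0.4;0 0 0.01 0.003 0.005 0.16 0.4;0 0 0.01 0.003 0.005 0.19 0.3;0 0 0.01 0.003 0.005 0.196 0.2;0 0 0.01 0.003 0.005 0.196 0.1;0 0 0.01 0.003 0.005 0.196 0", grip_force=25)

```text
time: 11.9
ee_pos: [0.6709, 0.0225, 0.1019]
eef_rot: [0.78, 0.625, 0.001, 0.001]
ft_force: [0.6, -0.9, 0.3]
width: 0.0104
grip_force: 0.2
```

Emit:
play_rows(increments="0 0 0 0 0 0 0;0 0 0 0 0 0 0;0 0 0 0 0 0 0;0 0 0 0 0 0 0;0 0 0 0 0 0 0")

```text
time: 12.4
ee_pos: [0.6705, 0.0226, 0.1021]
eef_rot: [0.78, 0.625, 0.001, 0.001]
ft_force: [-4.0, 1.1, 7.9]
width: 0.0079
grip_force: 25.0
```

Emit:
play_rows(increments="0 0 0 0 0 -0.002 0;0 0 0 0 0 -0.004 0;0 0 0 0 0 -0.006 0;0 0 0 0 0 -0.008 0;0 0 0 0 0 -0.01 0;0 0 0 0 0 -0.012 0;0 0 0 0 0 -0.012 0;0 0 0 0 0 -0.012 0")

```text
time: 13.2
ee_pos: [0.6702, 0.0219, 0.1118]
eef_rot: [0.781, 0.625, 0.0, 0.0]
ft_force: [0.8, -1.5, 0.3]
width: 0.0078
grip_force: 25.0
```

```bash
cat > hold.py <<'E'
# is the brown block under the card lifted? crops of both cameras around a point
import sys
from h import *
x,y=float(sys.argv[1]),float(sys.argv[2]);n=sys.argv[3]
out=[]
for nm in("scene","side"):
    c=camera(nm);p=proj(c,[(x,y,.05)])[0].astype(int);u,v=max(p[0]-40,0),max(p[1]-40,0)
    out.append(cv2.resize(c["color"][v:v+75,u:u+80],(400,375),interpolation=2))
cv2.imwrite(f"pics/{n}.png",np.hstack(out)[:,:,::-1])
s=read_state();print(s["time"],s["ee_pos"],s["ft_force"],s["width"])
E
python3 hold.py .67 .023 la
```

```text
13.3 [0.67005398 0.02194259 0.11165475] [ 1.76380519 -0.69679318 -0.42538892] 0.008020796272225152
```

Emit:
play_rows(increments="0 0 0 0 0 -0.006 0;0 0 0 0 0 -0.012 0;0 0 0 0 0 -0.018 0;0 0 0 0 0 -0.024 0;0 0 0 0 0 -0.034 0;0 0 0 0 0 -0.034 0;0 0 0 0 0 -0.034 0")

```text
time: 14.0
ee_pos: [0.67, 0.022, 0.1459]
eef_rot: [0.78, 0.625, 0.0, 0.0]
ft_force: [-1.3, -1.4, -0.5]
width: 0.0075
grip_force: 25.0
```

```bash
python3 hold.py .67 .023 la
```

```text
14.1 [0.66973612 0.02189121 0.1452355 ] [ 0.07471477 -0.37701922 -0.38118249] 0.007797030754867705
```

View pics/la.png

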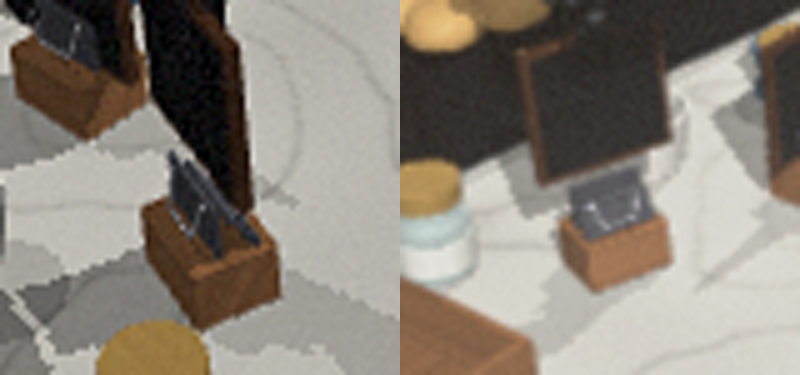

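The clip let the card slide out, so sign A is weak. Next I'll refine the file box pose.

```bash
python3 - <<'E'
from h import *
import pickle
w,T=pickle.load(open("w1.pkl","rb"));im=cv2.GaussianBlur(w["color"],(3,3),0)
m=(im.max(2)<95).astype(np.uint8);m[:145]=0;m[218:]=0;m[:,:375]=0
n,l,st,c=cv2.connectedComponentsWithStats(m);i=l[180,420];print(st[i])
ct=max(cv2.findContours((l==i).astype(np.uint8),0,cv2.CHAIN_APPROX_NONE)[0],key=cv2.contourArea)
print(cv2.approxPolyDP(ct,4,True).reshape(-1,2).tolist())
print(cv2.minAreaRect((onz(w,ct.reshape(-1,2),.055,T)[:,:2]*1000).astype(np.float32)))
for v in range(160,215,3): print(v,im[v,405].tolist(),im[v,440].tolist())
shift((.44,-.225,.25),0)
E
```

```text
[ 383  157   81   57 3849]
[[391, 158], [384, 205], [401, 212], [452, 213], [462, 164]]
((418.2602233886719, -216.785888671875), (149.34597778320312, 108.13653564453125), 87.54705810546875)
160 [56, 31, 18] [67, 54, 44]
163 [78, 47, 27] [53, 32, 18]
166 [72, 43, 27] [56, 34, 22]
169 [71, 44, 24] [53, 33, 19]
172 [66, 41, 24] [54, 33, 19]
175 [63, 38, 22] [54, 34, 21]
178 [66, 40, 25] [54, 33, 18]
181 [54, 33, 20] [54, 33, 21]
184 [46, 28, 20] [43, 26, 16]
187 [54, 32, 21] [52, 32, 19]
190 [58, 34, 23] [45, 28, 13]
193 [57, 34, 18] [40, 22, 14]
196 [58, 34, 20] [41, 24, 15]
199 [58, 35, 22] [41, 25, 17]
202 [58, 35, 18] [40, 24, 16]
205 [44, 22, 11] [43, 27, 18]
208 [41, 25, 14] [43, 26, 17]
211 [59, 40, 29] [49, 27, 16]
214 [155, 147, 135] [166, 150, 134]
shift [-0.2911 -0.1703 -0.1046]
turn z -0.22004117212023178 q7 -0.5975210980101843
```

Emit:
play_rows(increments="0 0 0 0 0 -0.04 0;0 0 0 0 0 -0.09 0;0 0 0 0 0 -0.135 0;0 0 -0.07 -0.03 -0.014 -0.135 0;0 0 -0.15 -0.06 -0.027 -0.135 0;0 0 -0.22 -0.091 -0.041 -0.135 0;0 0 -0.22 -0.091 -0.041 -0.135 0")

```text
time: 14.8
ee_pos: [0.6085, -0.0633, 0.2802]
eef_rot: [0.709, 0.706, -0.002, 0.001]
ft_force: [0.8, -0.3, -0.4]
width: 0.0079
grip_force: 25.0
```

Emit:
play_rows(increments="0 0 0 -0.03 -0.025 0 0;0 0 0 -0.068 -0.056 0 0;0 0 0 -0.106 -0.088 0 0;0 0 0 -0.144 -0.119 0 0;0 0 0 -0.182 -0.15 0 0;0 0 0 -0.22 -0.18 0 0;0 0 0 -0.242 -0.2 0 0;0 0 0 -0.242 -0.2 0 0")

```text
time: 15.6
ee_pos: [0.4068, -0.3038, 0.2801]
eef_rot: [0.71, 0.704, -0.001, -0.0]
ft_force: [0.6, 0.4, -0.9]
width: 0.0079
grip_force: 25.0
```

Emit:
play_rows(increments="0 0 0 0 0 0 0;0 0 0 0 0 0 0")

```text
time: 15.8
ee_pos: [0.411, -0.2985, 0.2806]
eef_rot: [0.706, 0.708, 0.0, 0.0]
ft_force: [-0.3, 0.8, -0.9]
width: 0.0076
grip_force: 25.0
```

```bash
python3 - <<'E'
from h import *
s=read_state();w=camera("wrist");T=wristT(w,s)
import pickle;pickle.dump((w,T),open("w4.pkl","wb"))
cv2.imwrite("pics/w4.png",w["color"][:,:,::-1])
print(s["ft_force"],s["width"])
E
```

```text
[-0.25119763  0.82528704 -0.89184396] 0.007636396205891178
```

View pics/w4.png

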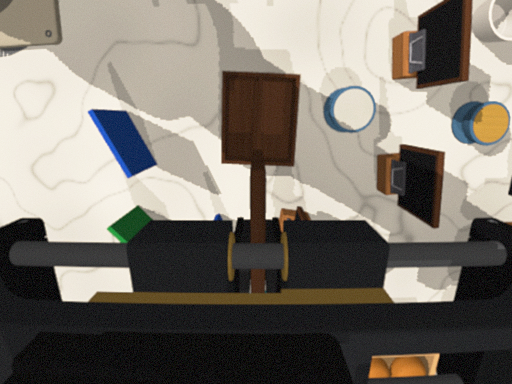

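The box rim corners are at (223,72), (300,75), (296,165) and (222,163), with the divider near column 261 and the held card in front of it. Signs B and C are at (430,50) and (415,185).

```bash
python3 - <<'E'
from h import *
import pickle
w,T=pickle.load(open("w4.pkl","rb"))
P=onz(w,[(223,72),(300,74.5),(296,165),(222,163)],.055,T);c=P.mean(0);print(P[:,:2],c)
dy=(P[0]+P[1]-P[2]-P[3])/2;dx=(P[1]+P[2]-P[0]-P[3])/2
print(np.linalg.norm(dx),np.linalg.norm(dy),np.degrees([np.arctan2(dx[1],dx[0]),np.arctan2(-dy[0],dy[1])]))
E
```

```text
[[ 0.36662953 -0.16935624]
 [ 0.46856665 -0.17219712]
 [ 0.46743927 -0.29357712]
 [ 0.36196994 -0.29092908]] [ 0.41615135 -0.23151489  0.055     ]
0.1037395396479428 0.12151087183724066 [-1.51595591 -1.36448867]
```

Emit:
play_rows(increments="0 0 0.025 0.034 0.021 0 0;0 0 0.025 0.0665 0.041 0 0;0 0 0.025 0.0665 0.041 0 0;0 0 0.025 0.0665 0.041 0.045 0;0 0 0.025 0.0665 0.041 0.09 0;0 0 0.025 0.0665 0.041 0.13 0;0 0 0.025 0.0665 0.041 0.15 0;0 0 0.025 0.0665 0.041 0.15 0")

```text
time: 16.65
ee_pos: [0.4499, -0.2317, 0.128]
eef_rot: [0.715, 0.699, -0.0, -0.002]
ft_force: [0.1, 0.6, -0.2]
width: 0.008
grip_force: 25.0
```

Emit:
play_rows(increments="0 0 0 0 0 0.015 0;0 0 0 0 0 0.03 0;0 0 0 0 0 0.045 0;0 0 0 0 0 0.053 0;0 0 0 0 0 0.056 0;0 0 0 0 0 0.056 0")

```text
time: 17.25
ee_pos: [0.451, -0.2333, 0.0743]
eef_rot: [0.716, 0.698, 0.0, -0.0]
ft_force: [-0.2, 1.0, 0.1]
width: 0.0076
grip_force: 25.0
```

Emit:
play_rows(increments="0 0 0 0 0 0.002 0;0 0 0 0 0 0.002 0.25;0 0 0 0 0 0.002 0.25;0 0 0 0 0 0.002 0.25;0 0 0 0 0 0 0.25;0 0 0 0 0 -0.02 0.25;0 0 0 0 0 -0.05 0.25;0 0 0 0 0 -0.09 0.25")

```text
time: 18.05
ee_pos: [0.4502, -0.2329, 0.1647]
eef_rot: [0.716, 0.698, -0.0, -0.001]
ft_force: [0.6, -1.3, 0.2]
width: 0.0219
grip_force: 0.0
```

Emit:
play_rows(increments="0 0 0 0 0 -0.05 0.4;0 0 0 0 0 -0.1 0.4;0 0 0 -0.04 0.004 -0.12 0.4;0 0 0 -0.085 0.006 -0.12 0.4;0 0 0.05 -0.13 0.01 -0.12 0.4;0 0 0.1 -0.172 0.014 -0.12 0.4;0 0 0.1 -0.172 0.014 -0.12 0.4;0 0 0.1 -0.172 0.014 -0.12 0.4")

```text
time: 18.85
ee_pos: [0.4606, -0.4061, 0.284]
eef_rot: [0.75, 0.661, 0.0, -0.001]
ft_force: [-0.6, 1.7, -0.1]
width: 0.0349
grip_force: 0.0
```

Emit:
play_rows(increments="0 0 0 0 0 0 0.4;0 0 0 0 0 0 0.4")

```text
time: 19.05
ee_pos: [0.4612, -0.4044, 0.2852]
eef_rot: [0.749, 0.662, -0.0, 0.0]
ft_force: [-0.2, 0.3, -0.1]
width: 0.0349
grip_force: 0.0
```

```bash
cat > look.py <<'E'
import sys,pickle
from h import *
n,x,y,yaw=sys.argv[1],*map(float,sys.argv[2:5])
s=read_state();w=camera("wrist");T=wristT(w,s);pickle.dump((w,T),open(n+".pkl","wb"))
d=.048*np.array([-np.sin(np.radians(yaw)),np.cos(np.radians(yaw))])
E=proj(w,[(x+d[0],y+d[1],.131),(x-d[0],y-d[1],.131)],T);print("pred",E.round(1),s["ee_pos"],s["time"])
hsv=cv2.cvtColor(cv2.GaussianBlur(w["color"],(3,3),0),cv2.COLOR_RGB2HSV)
m=(hsv[...,1]>120)&(hsv[...,0]<22)&(hsv[...,2]>60)&(hsv[...,2]<112)   # dark-brown rim
c0=int(E[:,0].mean())
for v in range(int(E[0,1])-14,min(int(E[1,1])+14,222),4):
    x=np.nonzero(m[v,c0-25:c0+26])[0]+c0-25
    r=np.split(x,np.nonzero(np.diff(x)>1)[0]+1) if len(x) else []
    print(v,[(int(q[0]),int(q[-1])) for q in r if len(q)>2])
cv2.imwrite(f"pics/{n}.png",w["color"][:,:,::-1])
E
python3 look.py wd .465 -.404 -7
```

```text
pred [[259.4 137. ]
 [259.3 216.7]] [ 0.46119335 -0.40444328  0.28516377] 19.05
122 []
126 []
130 []
134 []
138 []
142 [(262, 267)]
146 [(263, 268)]
150 [(261, 269)]
154 [(262, 269)]
158 [(262, 269)]
162 [(262, 268)]
166 [(262, 268)]
170 [(262, 270)]
174 [(262, 268)]
178 [(261, 268)]
182 [(261, 267)]
186 [(261, 266)]
190 [(261, 265)]
194 [(261, 265)]
198 [(261, 265)]
202 [(261, 265)]
206 [(261, 265)]
210 [(261, 265)]
214 [(261, 265)]
218 [(262, 264)]
```

```bash
cat > aim.py <<'E'
import sys,pickle
from h import *
n,u1,v1,u2,v2=sys.argv[1],*map(float,sys.argv[2:6]);w,T=pickle.load(open(n+".pkl","rb"))
P=onz(w,[(u1,v1),(u2,v2)],.131,T);d=P[0]-P[1];y=np.arctan2(-d[0],d[1]);print(P.mean(0),np.linalg.norm(d),np.degrees(y))
shift((*P.mean(0)[:2],.10),y)
E
python3 aim.py wd 264.7 140 263.7 219
python3 -c "
from h import *
a=camera('scene');print(onz(a,[(162.5,175),(173,167)],0))"
```

```text
[ 0.47031701 -0.40789456  0.131     ] 0.09560104550548516 -7.396771635618389
shift [-0.002   0.0095  0.1852]
turn z 0.005871084552953043 q7 0.34791599077211766
[[ 0.47935735 -0.51284996  0.        ]
 [ 0.4199736  -0.5355883   0.        ]]
```

Emit:
play_rows(increments="0 0 0.006 -0.002 0.0095 0.04 0.4;0 0 0.006 -0.002 0.0095 0.08 0.4;0 0 0.006 -0.002 0.0095 0.12 0.4;0 0 0.006 -0.002 0.0095 0.16 0.4;0 0 0.006 -0.002 0.0095 0.18 0.3;0 0 0.006 -0.002 0.0095 0.185 0.2;0 0 0.006 -0.002 0.0095 0.185 0.1;0 0 0.006 -0.002 0.0095 0.185 0", grip_force=25)

```text
time: 19.95
ee_pos: [0.4707, -0.4092, 0.1013]
eef_rot: [0.752, 0.659, 0.0, 0.001]
ft_force: [-0.8, 0.4, 0.9]
width: 0.0103
grip_force: 0.4
```

Emit:
play_rows(increments="0 0 0 0 0 0 0;0 0 0 0 0 0 0;0 0 0 0 0 0 0;0 0 0 0 0 0 0;0 0 0 0 0 0 0")

```text
time: 20.45
ee_pos: [0.4708, -0.4092, 0.101]
eef_rot: [0.752, 0.659, 0.0, 0.001]
ft_force: [0.3, 0.3, 6.7]
width: 0.0079
grip_force: 25.0
```

Emit:
play_rows(increments="0 0 0 0 0 -0.002 0;0 0 0 0 0 -0.004 0;0 0 0 0 0 -0.006 0;0 0 0 0 0 -0.008 0;0 0 0 0 0 -0.01 0;0 0 0 0 0 -0.012 0;0 0 0 0 0 -0.012 0;0 0 0 0 0 -0.012 0")

```text
time: 21.25
ee_pos: [0.4699, -0.4088, 0.1116]
eef_rot: [0.752, 0.659, -0.0, 0.0]
ft_force: [-0.3, -0.3, -4.1]
width: 0.0077
grip_force: 25.0
```

```bash
python3 hold.py .47 -.408 ld;python3 hold.py .47 -.408 ld
```

```text
21.35 [ 0.4698577  -0.40880347  0.11144943] [ 0.42743147 -0.23208463 -3.13901986] 0.007789991513085463
21.45 [ 0.46987403 -0.40880979  0.1114692 ] [-0.58146618 -1.05342108 -2.09053097] 0.007674443790625916
```

Holding weight is about 3 N, so sign D is sound. I'll set it back down and move on to C.

Emit:
play_rows(increments="0 0 0 0 0 0.003 0;0 0 0 0 0 0.006 0;0 0 0 0 0 0.009 0;0 0 0 0 0 0.012 0;0 0 0 0 0 0.012 0;0 0 0 0 0 0.012 0;0 0 0 0 0 0.012 0.1;0 0 0 0 0 0.012 0.2")

```text
time: 22.25
ee_pos: [0.4701, -0.409, 0.0998]
eef_rot: [0.752, 0.659, 0.0, 0.0]
ft_force: [-0.2, -0.1, 0.2]
width: 0.0117
grip_force: 0.0
```

Emit:
play_rows(increments="0 0 0 0 0 0 0.4;0 0 0 0 0 0 0.4;0 0 0 0 0 0 0.4;0 0 0 0 0 -0.03 0.4;0 0 0 0 0 -0.075 0.4;0 0 0 0 0 -0.12 0.4;0 0 0 0 0 -0.16 0.4;0 0 0 0 0 -0.185 0.4")

```text
time: 23.05
ee_pos: [0.4706, -0.409, 0.2881]
eef_rot: [0.752, 0.659, 0.0, 0.002]
ft_force: [-0.1, -0.3, 0.3]
width: 0.0347
grip_force: 0.0
```

Emit:
play_rows(increments="0 0 -0.05 0.03 0.036 0 0.4;0 0 -0.1 0.06 0.072 0 0.4;0 0 -0.15 0.09 0.108 0 0.4;0 0 -0.2 0.118 0.144 0 0.4;0 0 -0.25 0.118 0.144 0 0.4;0 0 -0.25 0.118 0.144 0 0.4;0 0 -0.25 0.118 0.144 0 0.4;0 0 -0.25 0.118 0.144 0 0.4")

```text
time: 23.85
ee_pos: [0.6272, -0.3122, 0.2848]
eef_rot: [0.665, 0.747, -0.0, 0.0]
ft_force: [0.2, -0.5, 0.0]
width: 0.0348
grip_force: 0.0
```

```bash
python3 look.py wc .629 -.311 7
```

```text
pred [[257.8 136.6]
 [258.3 216.4]] [ 0.62721198 -0.312206    0.28484546] 23.85
122 []
126 []
130 []
134 []
138 [(258, 262)]
142 [(258, 262)]
146 [(258, 267)]
150 [(257, 264)]
154 [(257, 263)]
158 [(257, 262)]
162 [(257, 262)]
166 [(257, 263)]
170 [(257, 262)]
174 [(257, 264)]
178 [(257, 262)]
182 [(257, 262)]
186 [(257, 261)]
190 [(257, 261)]
194 [(257, 261)]
198 [(257, 261)]
202 [(257, 261)]
206 [(257, 260)]
210 [(257, 260)]
214 [(257, 260)]
218 []
```

```bash
python3 aim.py wc 260.5 136.5 259.2 217
```

```text
[ 0.63111556 -0.31108856  0.131     ] 0.0968349962170791 5.842914765017238
shift [0.0007 0.004  0.1849]
turn z 0.013943909124625398 q7 0.2887006939486432
```

Emit:
play_rows(increments="0 0 0.014 0.001 0.004 0.04 0.4;0 0 0.014 0.001 0.004 0.08 0.4;0 0 0.014 0.001 0.004 0.12 0.4;0 0 0.014 0.001 0.004 0.16 0.4;0 0 0.014 0.001 0.004 0.18 0.3;0 0 0.014 0.001 0.004 0.184 0.2;0 0 0.014 0.001 0.004 0.184 0.1;0 0 0.014 0.001 0.004 0.184 0", grip_force=25)

```text
time: 24.7
ee_pos: [0.6326, -0.3098, 0.1026]
eef_rot: [0.669, 0.743, 0.0, 0.001]
ft_force: [-0.9, 0.7, 0.5]
width: 0.0107
grip_force: 0.3
```

Emit:
play_rows(increments="0 0 0 0 0 0 0;0 0 0 0 0 0 0;0 0 0 0 0 0 0;0 0 0 0 0 0 0;0 0 0 0 0 0 0")

```text
time: 25.2
ee_pos: [0.633, -0.3095, 0.1022]
eef_rot: [0.669, 0.743, 0.0, 0.001]
ft_force: [1.1, -0.4, 6.3]
width: 0.0079
grip_force: 25.0
```

Emit:
play_rows(increments="0 0 0 0 0 -0.002 0;0 0 0 0 0 -0.004 0;0 0 0 0 0 -0.006 0;0 0 0 0 0 -0.008 0;0 0 0 0 0 -0.01 0;0 0 0 0 0 -0.012 0;0 0 0 0 0 -0.012 0;0 0 0 0 0 -0.012 0")

```text
time: 26.0
ee_pos: [0.6319, -0.3092, 0.1126]
eef_rot: [0.669, 0.743, -0.0, 0.0]
ft_force: [0.1, 0.4, -2.8]
width: 0.0077
grip_force: 25.0
```

```bash
python3 hold.py .631 -.311 lc;python3 hold.py .631 -.311 lc;python3 hold.py .631 -.311 lc
```

```text
26.1 [ 0.63187303 -0.30921772  0.11245838] [-0.16419169 -0.81644496 -2.99555958] 0.007630894089215455
26.2 [ 0.63190994 -0.30919889  0.11247297] [ 0.16000132  0.35069924 -2.69231873] 0.008074502723718305
26.3 [ 0.63191797 -0.30916314  0.11248152] [-0.89823421 -0.16467075 -2.30631201] 0.007677548787980923
```

Sound again, about 2.8 N. I'll set C back and move on to B.

Emit:
play_rows(increments="0 0 0 0 0 0.003 0;0 0 0 0 0 0.006 0;0 0 0 0 0 0.009 0;0 0 0 0 0 0.012 0;0 0 0 0 0 0.012 0;0 0 0 0 0 0.012 0;0 0 0 0 0 0.012 0.1;0 0 0 0 0 0.012 0.2")

```text
time: 27.1
ee_pos: [0.6321, -0.3093, 0.1007]
eef_rot: [0.669, 0.743, 0.0, 0.0]
ft_force: [0.5, 0.2, 0.0]
width: 0.0118
grip_force: 0.0
```

Emit:
play_rows(increments="0 0 0 0 0 0 0.4;0 0 0 0 0 0 0.4;0 0 0 0 0 0 0.4;0 0 0 0 0 -0.03 0.4;0 0 0 0 0 -0.075 0.4;0 0 0 0 0 -0.12 0.4;0 0 0 0 0 -0.16 0.4;0 0 0 0 0 -0.185 0.4")

```text
time: 27.9
ee_pos: [0.6325, -0.3091, 0.2894]
eef_rot: [0.669, 0.743, 0.001, 0.002]
ft_force: [0.5, -0.3, -0.1]
width: 0.0348
grip_force: 0.0
```

Emit:
play_rows(increments="0 0 0 0.04 0.005 0 0.4;0 0 0 0.085 0.011 0 0.4;0 0 0 0.13 0.016 0 0.4;0 0 0 0.17 0.021 0 0.4;0 0 0 0.17 0.021 0 0.4;0 0 0 0.17 0.021 0 0.4;0 0 0 0.17 0.021 0 0.4")

```text
time: 28.6
ee_pos: [0.635, -0.1395, 0.2854]
eef_rot: [0.67, 0.743, -0.0, 0.0]
ft_force: [-0.0, 0.2, -0.0]
width: 0.035
grip_force: 0.0
```

```bash
python3 look.py wb .636 -.138 6
```

```text
pred [[257.4 136.2]
 [257.5 216. ]] [ 0.63497888 -0.13953362  0.28535248] 28.6
122 []
126 []
130 []
134 []
138 [(257, 260)]
142 [(256, 261)]
146 [(256, 264)]
150 [(256, 261)]
154 [(256, 261)]
158 [(256, 261)]
162 [(256, 261)]
166 [(256, 261)]
170 [(256, 261)]
174 [(255, 261)]
178 [(256, 261)]
182 [(256, 260)]
186 [(256, 260)]
190 [(256, 259)]
194 [(256, 259)]
198 [(256, 259)]
202 [(256, 259)]
206 [(256, 259)]
210 [(256, 259)]
214 []
218 []
```

```bash
python3 aim.py wb 259 136 257.8 214
```

```text
[ 0.63696483 -0.13647712  0.131     ] 0.09365101415521312 5.097927252881617
shift [0.0032 0.0024 0.1853]
turn z 0.013612951007513363 q7 0.021634151884817425
```

Emit:
play_rows(increments="0 0 0.012 0.002 0.002 0.04 0.4;0 0 0.012 0.002 0.002 0.08 0.4;0 0 0.012 0.002 0.002 0.12 0.4;0 0 0.012 0.002 0.002 0.16 0.4;0 0 0.012 0.002 0.002 0.18 0.3;0 0 0.012 0.002 0.002 0.184 0.2;0 0 0.012 0.002 0.002 0.184 0.1;0 0 0.012 0.002 0.002 0.184 0", grip_force=25)

```text
time: 29.45
ee_pos: [0.6377, -0.1362, 0.1032]
eef_rot: [0.674, 0.739, 0.001, 0.001]
ft_force: [-1.2, -0.2, 0.6]
width: 0.0107
grip_force: 0.2
```

Emit:
play_rows(increments="0 0 0 0 0 0 0;0 0 0 0 0 0 0;0 0 0 0 0 0 0;0 0 0 0 0 0 0;0 0 0 0 0 0 0")

```text
time: 29.95
ee_pos: [0.6372, -0.1362, 0.1034]
eef_rot: [0.674, 0.739, -0.0, 0.001]
ft_force: [-4.0, -0.7, 7.3]
width: 0.008
grip_force: 25.0
```

Emit:
play_rows(increments="0 0 0 0 0 -0.002 0;0 0 0 0 0 -0.004 0;0 0 0 0 0 -0.006 0;0 0 0 0 0 -0.008 0;0 0 0 0 0 -0.01 0;0 0 0 0 0 -0.012 0;0 0 0 0 0 -0.012 0;0 0 0 0 0 -0.012 0")

```text
time: 30.75
ee_pos: [0.637, -0.1357, 0.1138]
eef_rot: [0.673, 0.739, 0.0, 0.0]
ft_force: [0.4, 1.0, 1.4]
width: 0.008
grip_force: 25.0
```

```bash
for i in 1 2 3; do python3 hold.py .637 -.1365 lb;done
```

```text
30.85 [ 0.63699585 -0.13572452  0.11368061] [ 1.23125549 -0.58169993  0.52258886] 0.00793583824490662
30.95 [ 0.6369464  -0.13570143  0.1136077 ] [ 1.0298595  -0.35974276  0.49346035] 0.007947263383544916
31.05 [ 0.63689514 -0.13571055  0.11357394] [ 1.81176603  0.29513878 -0.12683881] 0.00778588636440372
```

Only about 0.5 N, so B is weak. Its card goes into the other pocket.

Emit:
play_rows(increments="0 0 0 0 0 -0.006 0;0 0 0 0 0 -0.012 0;0 0 0 0 0 -0.02 0;0 0 0 0 0 -0.03 0;0 0 0 0 0 -0.06 0;0 0 0 0 0 -0.1 0;0 0 0 0 0 -0.14 0;0 0 0 0 0 -0.165 0")

```text
time: 31.85
ee_pos: [0.6373, -0.1354, 0.2829]
eef_rot: [0.673, 0.739, 0.001, 0.002]
ft_force: [0.6, -0.6, -0.9]
width: 0.008
grip_force: 25.0
```

Emit:
play_rows(increments="0 0 0.02 -0.01 -0.036 0 0;0 0 0.04 -0.02 -0.076 0 0;0 0 0.06 -0.032 -0.118 0 0;0 0 0.08 -0.044 -0.16 0 0;0 0 0.1 -0.056 -0.2 0 0;0 0 0.115 -0.066 -0.24 0 0;0 0 0.115 -0.072 -0.262 0 0;0 0 0.115 -0.072 -0.262 0 0")

```text
time: 32.65
ee_pos: [0.38, -0.2334, 0.2795]
eef_rot: [0.716, 0.698, -0.001, 0.001]
ft_force: [0.6, 0.5, 0.8]
width: 0.0078
grip_force: 25.0
```

```bash
python3 - <<'E'
from h import *
s=read_state();print(s["ee_pos"],s["ft_force"],s["width"]);shift((.384,-.2308,.074),np.radians(-1.45))
import pickle;w=camera("wrist");cv2.imwrite("pics/w5.png",w["color"][:,:,::-1])
E
```

```text
[ 0.37999765 -0.23341836  0.2794714 ] [0.5894035  0.48286598 0.8486454 ] 0.007789578243464483
shift [0.0033 0.0041 0.2055]
turn z -0.0013167131205820137 q7 0.48700001635628876
```

View pics/w5.png

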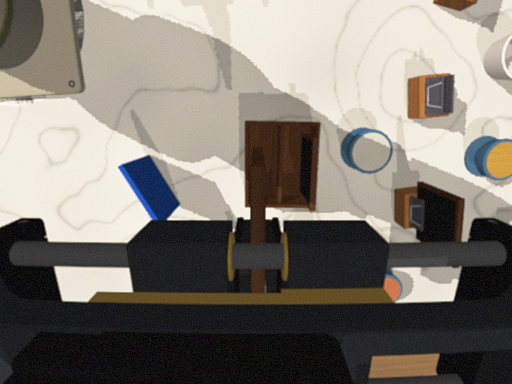

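Card A sits in the right-hand pocket at (307,165). The held card B lines up with the left pocket.

Emit:
play_rows(increments="0 0 0 0.003 0.003 0.04 0;0 0 0 0.003 0.003 0.08 0;0 0 0 0.003 0.003 0.12 0;0 0 0 0.003 0.003 0.15 0;0 0 0 0.003 0.003 0.17 0;0 0 0 0.003 0.003 0.185 0;0 0 0 0.003 0.003 0.197 0;0 0 0 0.003 0.003 0.204 0")

```text
time: 33.5
ee_pos: [0.3864, -0.2281, 0.074]
eef_rot: [0.714, 0.7, 0.0, -0.0]
ft_force: [-0.4, -0.9, -0.1]
width: 0.0081
grip_force: 25.0
```

Emit:
play_rows(increments="0 0 0 0 0 0.001 0;0 0 0 0 0 0.002 0;0 0 0 0 0 0.002 0.25;0 0 0 0 0 0.002 0.25;0 0 0 0 0 0.002 0.25;0 0 0 0 0 -0.01 0.25;0 0 0 0 0 -0.04 0.25;0 0 0 0 0 -0.08 0.25")

```text
time: 34.3
ee_pos: [0.385, -0.228, 0.1553]
eef_rot: [0.715, 0.699, 0.0, -0.001]
ft_force: [0.9, -0.7, 0.1]
width: 0.0218
grip_force: 0.0
```

Emit:
play_rows(increments="0 0 0 0 0 -0.05 0.4;0 0 0 0 0 -0.1 0.7;0 0 -0.03 0.016 0.04 -0.13 1;0 0 -0.06 0.034 0.087 -0.13 1;0 0 -0.09 0.052 0.133 -0.13 1;0 0 -0.113 0.07 0.18 -0.13 1;0 0 -0.113 0.088 0.225 -0.13 1;0 0 -0.113 0.0975 0.25 -0.13 1")

```text
time: 35.1
ee_pos: [0.64, -0.1344, 0.2843]
eef_rot: [0.673, 0.739, 0.001, -0.001]
ft_force: [-0.2, -0.7, 0.2]
width: 0.078
grip_force: 0.0
```

Emit:
play_rows(increments="0 0 0 0 0 0 1;0 0 0 0 0 0 1;0 0 0 0 0 0 1")

```text
time: 35.4
ee_pos: [0.6371, -0.1377, 0.2855]
eef_rot: [0.675, 0.738, -0.0, 0.001]
ft_force: [1.0, -0.6, -0.5]
width: 0.0866
grip_force: 0.0
```

```bash
cat > blk.py <<'E'
import sys
from h import *
gx,gy=map(float,sys.argv[1:3]);s=read_state();w=camera("wrist");T=wristT(w,s);p=proj(w,[(gx,gy,.036)],T)[0].astype(int)
hsv=cv2.cvtColor(cv2.GaussianBlur(w["color"],(3,3),0),cv2.COLOR_RGB2HSV)
m=((hsv[...,1]>110)&(hsv[...,0]<22)&(hsv[...,2]>60)).astype(np.uint8);m[218:]=0
m=cv2.morphologyEx(m,cv2.MORPH_CLOSE,np.ones((9,9)))
n,l,st,c=cv2.connectedComponentsWithStats(m)
for i in range(1,n):
    if np.linalg.norm(c[i]-p)<25 and st[i,4]>100:
        ct=max(cv2.findContours((l==i).astype(np.uint8),0,cv2.CHAIN_APPROX_NONE)[0],key=cv2.contourArea)
        print(p,st[i],cv2.minAreaRect((onz(w,ct.reshape(-1,2),.036,T)[:,:2]*1000).astype(np.float32)),cv2.minAreaRect(ct))
x,y=p;cv2.imwrite("pics/blk.png",cv2.resize(w["color"][max(y-60,0):y+60,x-80:x+80,::-1],None,fx=4,fy=4,interpolation=2));print(x-80,max(y-60,0),s["ee_pos"],s["joint_positions"][6])
import pickle;pickle.dump((w,T),open("blk.pkl","wb"))
E
python3 blk.py .637 -.1365
```

```text
[256 164] [243 144  30  40 778] ((638.11767578125, -135.55979919433594), (43.40156936645508, 59.98095703125), 4.403097152709961) ((257.5, 163.5), (39.0, 29.0), 90.0)
176 104 [ 0.63707825 -0.13773687  0.28546746] -0.01902628928348311
```

View pics/blk.png

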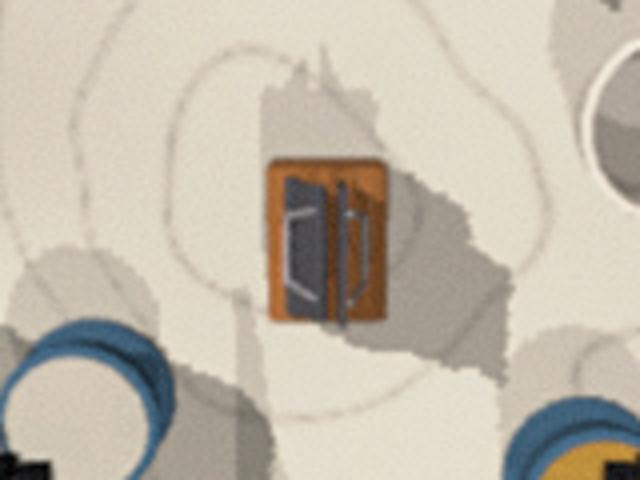

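Holder B is upright at about (0.638, -0.136), with both fingers' paths clear. I'll grasp the block.

Emit:
play_rows(increments="0 0 0 0.002 0.001 0.05 1;0 0 0 0.002 0.001 0.1 1;0 0 0 0.002 0.001 0.15 1;0 0 0 0.002 0.001 0.19 1;0 0 0 0.002 0.001 0.225 1;0 0 0 0.002 0.001 0.255 1;0 0 0 0.002 0.001 0.27 1;0 0 0 0.002 0.001 0.276 1", grip_force=35)

```text
time: 36.25
ee_pos: [0.6377, -0.1358, 0.0079]
eef_rot: [0.675, 0.738, -0.001, -0.0]
ft_force: [0.1, -0.5, 0.3]
width: 0.0868
grip_force: 0.0
```

Emit:
play_rows(increments="0 0 0 0 0 0 0.4;0 0 0 0 0 0 0.4;0 0 0 0 0 0 0.4;0 0 0 0 0 0 0.4;0 0 0 0 0 0 0.4;0 0 0 0 0 0 0.4;0 0 0 0 0 0 0.4;0 0 0 0 0 0 0.4")

```text
time: 37.05
ee_pos: [0.6385, -0.1348, 0.0088]
eef_rot: [0.674, 0.739, -0.0, 0.0]
ft_force: [-2.6, -0.3, 4.2]
width: 0.0458
grip_force: 35.0
```

```bash
cat > cs.py <<'E'
# caddy check: rim mask from scene cam, bay/world targets
from h import *
for nm in("scene","side"):
    c=camera(nm);hsv=cv2.cvtColor(c["color"],cv2.COLOR_RGB2HSV)
    m=((hsv[...,1]>90)&(hsv[...,2]>40)&(hsv[...,0]<20)).astype(np.uint8)
    p=proj(c,[(.526,.3007,.1)])[0];n,l,st,ce=cv2.connectedComponentsWithStats(m)
    print(nm,p.round(),[(st[i].tolist(),ce[i].round(1).tolist()) for i in range(1,n) if st[i,4]>600 and np.linalg.norm(ce[i]-p)<60])
s=read_state();print(s["ee_pos"],s["width"],s["grip_force"],s["ft_force"])
E
python3 cs.py
```

```text
scene [348. 278.] [([275, 250, 136, 110, 8057], [343.4, 301.6])]
side [139. 244.] [([68, 209, 109, 78, 4516], [121.9, 245.4])]
[ 0.63849989 -0.13482267  0.00875685] 0.0457770771025601 34.999104011803865 [-3.6012207   0.27218135  5.09833724]
```

The caddy outline has moved about 20 px from where I set it, so it was knocked. I'll let the holder go and deal with the caddy first.

Emit:
play_rows(increments="0 0 0 0 0 0 0.7;0 0 0 0 0 0 0.9;0 0 0 0 0 0 1;0 0 0 0 0 0 1;0 0 0 0 0 0 1;0 0 0 0 0 -0.05 1;0 0 0 0 0 -0.1 1;0 0 0 0 0 -0.15 1")

```text
time: 37.95
ee_pos: [0.6383, -0.1345, 0.1603]
eef_rot: [0.674, 0.739, 0.0, -0.0]
ft_force: [0.4, -1.1, -0.9]
width: 0.0866
grip_force: 0.0
```

Emit:
play_rows(increments="0 0 0 0 0 -0.05 1;0 0 0 0 0 -0.1 1;0 0 0.14 0.04 -0.01 -0.15 1;0 0 0.28 0.08 -0.02 -0.2 1;0 0 0.42 0.12 -0.03 -0.24 1;0 0 0.56 0.16 -0.04 -0.24 1;0 0 0.7 0.2 -0.06 -0.24 1;0 0 0.84 0.24 -0.08 -0.24 1")

```text
time: 38.75
ee_pos: [0.5413, 0.0908, 0.3992]
eef_rot: [0.918, 0.397, 0.001, 0.0]
ft_force: [0.2, 0.8, 0.4]
width: 0.0874
grip_force: 0.0
```

```bash
python3 - <<'E'
from h import *
shift((.50,.23,.40),np.radians(90))
E
```

```text
shift [ 0.0732 -0.1255 -0.0008]
turn z 0.8165612012621222 q7 -1.137058857218995
```

Emit:
play_rows(increments="0 0 0.15 0.02 -0.03 0 1;0 0 0.3 0.04 -0.06 0 1;0 0 0.45 0.06 -0.1 0 1;0 0 0.6 0.073 -0.125 0 1;0 0 0.75 0.073 -0.125 0 1;0 0 0.816 0.073 -0.125 0 1;0 0 0.816 0.073 -0.125 0 1;0 0 0.816 0.073 -0.125 0 1")

```text
time: 39.55
ee_pos: [0.5003, 0.2271, 0.3982]
eef_rot: [1.0, 0.004, 0.0, 0.0]
ft_force: [-0.8, -0.4, -0.0]
width: 0.0872
grip_force: 0.0
```

```bash
python3 - <<'E'
from cad import *
w,T=caddy(.108);import pickle;pickle.dump((w,T),open("wk.pkl","wb"))
cv2.imwrite("pics/wk.png",w["color"][:,:,::-1])
E
```

```text
caddy ((573.6145629882812, 312.7701110839844), (135.98770141601562, 230.46253967285156), 5.43548583984375)
```

View pics/wk.png

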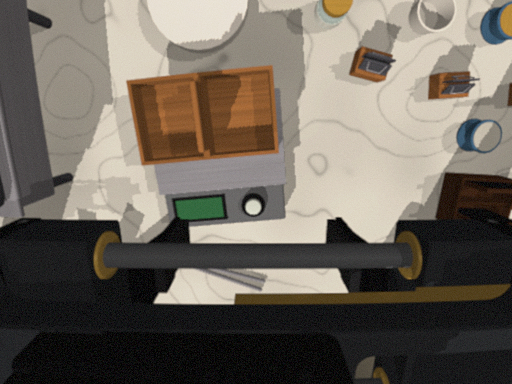

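The caddy is level but about 48 mm off, towards +x, at (0.574, 0.313). I'll regrip the handle and put it back.

Emit:
play_rows(increments="0 0 -0.03 0.026 -0.03 0 1;0 0 -0.06 0.052 -0.06 0 1;0 0 -0.0865 0.074 -0.085 0.03 1;0 0 -0.0865 0.074 -0.085 0.08 1;0 0 -0.0865 0.074 -0.085 0.13 1;0 0 -0.0865 0.074 -0.085 0.18 1;0 0 -0.0865 0.074 -0.085 0.22 0.8;0 0 -0.0865 0.074 -0.085 0.24 0.6")

```text
time: 40.4
ee_pos: [0.5727, 0.3108, 0.1539]
eef_rot: [0.999, 0.047, -0.002, 0.001]
ft_force: [0.5, -0.1, 0.5]
width: 0.0778
grip_force: 0.0
```

Emit:
play_rows(increments="0 0 0 0 0 0.02 0.6;0 0 0 0 0 0.033 0.4;0 0 0 0 0 0.033 0;0 0 0 0 0 0.033 0;0 0 0 0 0 0.033 0;0 0 0 0 0 0.033 0;0 0 0 0 0 0.033 0;0 0 0 0 0 0.033 0", grip_force=30)

```text
time: 41.2
ee_pos: [0.574, 0.3126, 0.1256]
eef_rot: [0.999, 0.046, 0.0, -0.0]
ft_force: [-0.6, -0.7, 0.4]
width: 0.0148
grip_force: 0.0
```

Emit:
play_rows(increments="0 0 0 0 0 0 0;0 0 0 0 0 0 0;0 0 0 0 0 0 0")

```text
time: 41.5
ee_pos: [0.5739, 0.3128, 0.1254]
eef_rot: [0.999, 0.046, 0.0, -0.0]
ft_force: [0.6, 0.9, 1.1]
width: 0.0096
grip_force: 30.0
```

Emit:
play_rows(increments="0 0 0 0 0 -0.008 0;0 0 0 0 0 -0.016 0;0 0 0 -0.012 0.002 -0.016 0;0 0 0 -0.024 0.004 -0.016 0;0 0 0 -0.036 0.006 -0.016 0;0 0 0 -0.048 0.0076 -0.016 0;0 0 0 -0.048 0.0076 -0.016 0;0 0 0 -0.048 0.0076 -0.012 0")

```text
time: 42.3
ee_pos: [0.5274, 0.3006, 0.1381]
eef_rot: [0.999, 0.046, 0.001, -0.0]
ft_force: [-0.2, -0.4, -2.7]
width: 0.0096
grip_force: 30.0
```

Emit:
play_rows(increments="0 0 0 0 0 0.004 0;0 0 0 0 0 0.008 0;0 0 0 0 0 0.0125 0;0 0 0 0 0 0.0125 0;0 0 0 0 0 0.0125 0.2;0 0 0 0 0 0.0125 0.4;0 0 0 0 0 0.0125 0.5;0 0 0 0 0 0.0125 0.5")

```text
time: 43.1
ee_pos: [0.5267, 0.3006, 0.1248]
eef_rot: [0.999, 0.046, 0.0, -0.0]
ft_force: [-0.3, 0.2, -0.0]
width: 0.0335
grip_force: 0.0
```

Emit:
play_rows(increments="0 0 0 0 0 0.002 0.6;0 0 0 0 0 -0.01 0.6;0 0 0 0 0 -0.05 0.6;0 0 0 0 0 -0.1 0.6;0 0 0 -0.03 0 -0.15 0.6;0 0 0 -0.06 0 -0.2 0.6;0 0 0 -0.06 0 -0.25 0.6;0 0 0 -0.06 0 -0.27 0.6")

```text
time: 43.9
ee_pos: [0.4654, 0.2957, 0.3994]
eef_rot: [0.999, 0.047, 0.002, -0.0]
ft_force: [0.9, 0.7, 0.4]
width: 0.0521
grip_force: 0.0
```

```bash
python3 - <<'E'
from cad import *
s=read_state();print(s["ee_pos"]);w,T=caddy(.108)
E
python3 cs.py
```

```text
[0.46544428 0.29573532 0.39944065]
caddy ((526.86279296875, 299.5494384765625), (136.01010131835938, 230.07313537597656), 5.385492324829102)
scene [348. 278.] [([286, 238, 131, 102, 7204], [351.4, 285.8])]
side [139. 244.] [([83, 213, 109, 80, 4674], [136.7, 250.5])]
[0.46690429 0.2959495  0.39788242] 0.052383545465769066 0.0 [-0.22169341  0.4189318  -0.71680898]
```

The caddy is centred again at (0.527, 0.2995) with yaw 5.4°. Next is holder A.

Emit:
play_rows(increments="0 0 -0.14 0.022 0.036 0 1;0 0 -0.28 0.044 0.072 0 1;0 0 -0.42 0.066 0.108 0 1;0 0 -0.56 0.09 0.146 0 1;0 0 -0.7 0.112 0.184 0.03 1;0 0 -0.84 0.135 0.222 0.06 1;0 0 -0.98 0.156 0.258 0.09 1;0 0 -1.12 0.176 0.29 0.113 1")

```text
time: 44.85
ee_pos: [0.668, 0.0225, 0.2811]
eef_rot: [0.82, 0.572, -0.001, -0.0]
ft_force: [0.9, -0.1, 0.3]
width: 0.0872
grip_force: 0.0
```

Emit:
play_rows(increments="0 0 -0.14 0 0 0 1;0 0 -0.14 0 0 0 1;0 0 -0.14 0 0 0 1;0 0 -0.14 0 0 0 1")

```text
time: 45.25
ee_pos: [0.6674, 0.0256, 0.284]
eef_rot: [0.78, 0.625, 0.001, 0.0]
ft_force: [0.7, -0.2, -0.1]
width: 0.0869
grip_force: 0.0
```

```bash
python3 blk.py .67 .023; python3 -c "
from h import *
shift((.67,.023,.009),np.radians(-12.5))"
```

```text
[258 167] [245 148  30  40 772] ((671.3552856445312, 21.595447540283203), (60.093475341796875, 43.441993713378906), 76.7712173461914) ((259.5, 167.5), (39.0, 29.0), 90.0)
178 107 [0.66744384 0.02555566 0.28397613] -0.6108816401492106
shift [-0.0018  0.0026  0.275 ]
turn z -0.0010023382360209165 q7 -0.6101975086280779
```

Emit:
play_rows(increments="0 0 0 -0.003 0.004 0.05 1;0 0 0 -0.003 0.004 0.1 1;0 0 0 -0.003 0.004 0.15 1;0 0 0 -0.003 0.004 0.19 1;0 0 0 -0.003 0.004 0.225 1;0 0 0 -0.003 0.004 0.255 1;0 0 0 -0.003 0.004 0.27 1;0 0 0 -0.003 0.004 0.276 1", grip_force=35)

```text
time: 46.1
ee_pos: [0.6706, 0.0206, 0.0062]
eef_rot: [0.78, 0.626, -0.0, -0.0]
ft_force: [-0.4, -0.6, 0.3]
width: 0.0872
grip_force: 0.0
```

Emit:
play_rows(increments="0 0 0 0 0 0 0.4;0 0 0 0 0 0 0.4;0 0 0 0 0 0 0.4;0 0 0 0 0 0 0.4;0 0 0 0 0 0 0.4;0 0 0 0 0 0 0.4;0 0 0 0 0 0 0.4;0 0 0 0 0 0 0.4")

```text
time: 46.9
ee_pos: [0.671, 0.0202, 0.0072]
eef_rot: [0.78, 0.626, -0.0, 0.0]
ft_force: [-2.1, -0.6, 2.8]
width: 0.0459
grip_force: 35.0
```

```bash
python3 - <<'E'
from h import *
s=read_state();print(s["ee_pos"],s["width"],s["grip_force"])
t=np.radians(5.4);M=np.array([[np.cos(t),-np.sin(t)],[np.sin(t),np.cos(t)]])
for b in(.056,-.056):
    p=np.array([.5269,.2995])+M@[0,b];print(b,p);shift((*p,.26),t)
E
```

```text
[0.67104839 0.02020442 0.00718827] 0.04589660087197822 34.99943013768643
0.056 [0.52162993 0.35525147]
shift [ 0.2946 -0.2185 -0.2529]
turn z -0.31282637578677 q7 -0.7188001209166391
-0.056 [0.53217007 0.24374853]
shift [ 0.1881 -0.184  -0.2529]
turn z -0.31282637578677 q7 -0.7188001209166391
```

Emit:
play_rows(increments="0 0 0 0 0 -0.03 0.4;0 0 -0.05 0 0 -0.07 0.4;0 0 -0.12 0 0 -0.12 0.4;0 0 -0.19 0 0 -0.17 0.4;0 0 -0.26 0 0 -0.22 0.4;0 0 -0.313 0 0 -0.253 0.4;0 0 -0.313 0 0 -0.253 0.4;0 0 -0.313 0 0 -0.253 0.4")

```text
time: 47.7
ee_pos: [0.671, 0.0203, 0.2595]
eef_rot: [0.673, 0.74, -0.0, 0.0]
ft_force: [0.0, 0.1, -2.6]
width: 0.0458
grip_force: 35.0
```

Emit:
play_rows(increments="0 0 0 0.035 -0.012 0 0.4;0 0 0 0.08 -0.027 0 0.4;0 0 0 0.127 -0.043 0 0.4;0 0 0 0.174 -0.059 0 0.4;0 0 0 0.221 -0.075 0 0.4;0 0 0 0.268 -0.09 0 0.4;0 0 0 0.315 -0.106 0 0.4;0 0 0 0.348 -0.117 0 0.4")

```text
time: 48.5
ee_pos: [0.5188, 0.3581, 0.2577]
eef_rot: [0.672, 0.741, -0.001, -0.001]
ft_force: [0.6, 0.3, -2.5]
width: 0.0457
grip_force: 35.0
```

Emit:
play_rows(increments="0 0 0 0 0 0 0.4;0 0 0 0 0 0 0.4;0 0 0 0 0 0 0.4")

```text
time: 48.8
ee_pos: [0.5223, 0.3541, 0.2584]
eef_rot: [0.674, 0.739, -0.001, 0.0]
ft_force: [-0.2, -0.5, -2.3]
width: 0.0454
grip_force: 35.0
```

```bash
python3 cs.py; python3 -c "
from h import *
shift((.5216,.3552,.079),np.radians(5.4))"
```

```text
scene [348. 278.] [([286, 238, 131, 102, 7209], [351.4, 285.8])]
side [139. 244.] [([83, 213, 109, 80, 4677], [136.7, 250.4])]
[0.5225659  0.35409261 0.25903416] 0.046084346354791056 34.99970091506839 [ 0.48604204 -0.49060297 -2.25828601]
shift [ 0.0014 -0.0007  0.18  ]
turn z -0.002247074013417061 q7 -0.8947322609513498
```

Emit:
play_rows(increments="0 0 0 0.001 -0.001 0.04 0.4;0 0 0 0.001 -0.001 0.08 0.4;0 0 0 0.001 -0.001 0.12 0.4;0 0 0 0.001 -0.001 0.15 0.4;0 0 0 0.001 -0.001 0.168 0.4;0 0 0 0.001 -0.001 0.176 0.4;0 0 0 0.001 -0.001 0.18 0.4;0 0 0 0.001 -0.001 0.18 0.4")

```text
time: 49.7
ee_pos: [0.5211, 0.3568, 0.0808]
eef_rot: [0.673, 0.74, 0.001, 0.0]
ft_force: [-0.6, -0.5, -2.8]
width: 0.046
grip_force: 35.0
```

Emit:
play_rows(increments="0 0 0 0 0 0.001 0.4;0 0 0 0 0 0.002 0.4;0 0 0 0 0 0.002 0.55;0 0 0 0 0 0.002 0.65;0 0 0 0 0 0.002 0.65;0 0 0 0 0 0.002 0.65;0 0 0 0 0 0 0.65;0 0 0 0 0 -0.02 0.65")

```text
time: 50.5
ee_pos: [0.5198, 0.3555, 0.0982]
eef_rot: [0.673, 0.74, -0.002, -0.0]
ft_force: [0.4, -1.1, 0.4]
width: 0.0567
grip_force: 0.0
```

Emit:
play_rows(increments="0 0 0 0 0 -0.05 0.65;0 0 0 0 0 -0.1 0.65;0 0 0 0 0 -0.15 0.65;0 0 0 0 0 -0.18 0.8;0 0 0 0 0 -0.18 1;0 0 0 0 0 -0.18 1")

```text
time: 51.1
ee_pos: [0.5206, 0.3567, 0.2802]
eef_rot: [0.673, 0.74, 0.0, 0.0]
ft_force: [0.5, -0.4, -0.3]
width: 0.073
grip_force: 0.0
```

```bash
python3 cs.py; python3 -c "
from h import *
shift((.6385,-.1348,.285),np.radians(5))"
```

```text
scene [348. 278.] [([286, 238, 131, 102, 6860], [350.3, 285.9])]
side [139. 244.] [([83, 213, 109, 80, 4312], [138.3, 250.6])]
[0.52041131 0.35608966 0.27862063] 0.08004973942001728 0.0 [0.21757018 0.95224337 0.49011118]
shift [-0.4999  0.0712 -0.0059]
turn z 0.007252264779456841 q7 -0.8897396347564767
```

Emit:
play_rows(increments="0 0 0 -0.04 0.006 0 1;0 0 0 -0.085 0.012 0 1;0 0 0 -0.13 0.018 0 1;0 0 0 -0.175 0.025 0 1;0 0 0 -0.22 0.031 0 1;0 0 0 -0.265 0.038 0 1;0 0 0 -0.31 0.044 0 1;0 0 0.007 -0.355 0.051 0 1")

```text
time: 52.0
ee_pos: [0.6045, 0.0056, 0.2786]
eef_rot: [0.676, 0.737, -0.001, -0.001]
ft_force: [1.8, 1.1, -0.6]
width: 0.0867
grip_force: 0.0
```

Emit:
play_rows(increments="0 0 0 -0.045 0.006 0 1;0 0 0 -0.09 0.013 0 1;0 0 0 -0.13 0.018 0 1;0 0 0 -0.145 0.02 0 1;0 0 0 -0.145 0.02 0 1;0 0 0 -0.145 0.02 0 1")

```text
time: 52.6
ee_pos: [0.6371, -0.1333, 0.2791]
eef_rot: [0.675, 0.738, 0.0, -0.001]
ft_force: [-0.3, 1.8, -0.6]
width: 0.0867
grip_force: 0.0
```

```bash
python3 blk.py .6385 -.1348; python3 -c "
from h import *
shift((.6385,-.1348,.008),np.radians(5))"
```

```text
[257 167] [244 148  30  40 785] ((639.7896118164062, -135.42581176757812), (43.81715393066406, 58.98521041870117), 5.098467826843262) ((258.5, 167.5), (39.0, 29.0), 90.0)
177 107 [ 0.63712388 -0.13330566  0.27914117] -0.07762478566418816
shift [-0.0026  0.0013  0.2716]
turn z 0.0028563302240418587 q7 -0.07751305649059188
```

Emit:
play_rows(increments="0 0 0 -0.002 0.001 0.05 1;0 0 0 -0.002 0.001 0.1 1;0 0 0 -0.002 0.001 0.15 1;0 0 0 -0.002 0.001 0.19 1;0 0 0 -0.002 0.001 0.225 1;0 0 0 -0.002 0.001 0.25 1;0 0 0 -0.002 0.001 0.265 1;0 0 0 -0.002 0.001 0.271 1", grip_force=35)

```text
time: 53.45
ee_pos: [0.6381, -0.1352, 0.008]
eef_rot: [0.675, 0.738, -0.0, -0.001]
ft_force: [0.5, -0.3, -0.6]
width: 0.0867
grip_force: 0.0
```

Emit:
play_rows(increments="0 0 0 0 0 0 0.4;0 0 0 0 0 0 0.4;0 0 0 0 0 0 0.4;0 0 0 0 0 0 0.4;0 0 0 0 0 0 0.4;0 0 0 0 0 0 0.4;0 0 0 0 0 0 0.4;0 0 0 0 0 0 0.4")

```text
time: 54.25
ee_pos: [0.6388, -0.1368, 0.0092]
eef_rot: [0.676, 0.737, -0.0, 0.0]
ft_force: [-0.0, -1.1, 3.0]
width: 0.0456
grip_force: 35.0
```

Emit:
play_rows(increments="0 0 0 0 0 -0.03 0.4;0 0 0 0 0 -0.07 0.4;0 0 0 0 0 -0.12 0.4;0 0 0 0 0 -0.17 0.4;0 0 0 0 0 -0.22 0.4;0 0 0 0 0 -0.255 0.4;0 0 0 0 0 -0.255 0.4;0 0 0 0 0 -0.255 0.4")

```text
time: 55.05
ee_pos: [0.6386, -0.1366, 0.2636]
eef_rot: [0.675, 0.737, -0.0, 0.0]
ft_force: [-0.5, -0.6, -4.0]
width: 0.0458
grip_force: 35.0
```

```bash
python3 cs.py; python3 -c "
from h import *
shift((.5322,.2437,.26),np.radians(5.4))"
```

```text
scene [348. 278.] [([286, 238, 131, 102, 6865], [350.3, 286.0])]
side [139. 244.] [([83, 213, 109, 80, 4303], [138.2, 250.7])]
[ 0.6379038  -0.1369194   0.26182812] 0.04564931372837871 34.99623857438564 [-0.28030321 -0.17188102 -3.01202774]
shift [ 0.3884 -0.072   0.0022]
turn z -0.006724275616149633 q7 -0.07964157272012501
```

Emit:
play_rows(increments="0 0 0 0.04 -0.007 0 0.4;0 0 0 0.085 -0.016 0 0.4;0 0 0 0.13 -0.024 0 0.4;0 0 0 0.175 -0.032 0 0.4;0 0 0 0.22 -0.041 0 0.4;0 0 0 0.265 -0.049 0 0.4;0 0 0 0.31 -0.057 0 0.4;0 0 -0.007 0.355 -0.066 0 0.4")

```text
time: 55.95
ee_pos: [0.5407, 0.212, 0.2622]
eef_rot: [0.673, 0.74, -0.001, -0.0]
ft_force: [0.8, -0.1, -2.8]
width: 0.0457
grip_force: 35.0
```

Emit:
play_rows(increments="0 0 0 0.0334 -0.006 0 0.4;0 0 0 0.0334 -0.006 0 0.4;0 0 0 0.0334 -0.006 0 0.4;0 0 0 0.0334 -0.006 0 0.4")

```text
time: 56.35
ee_pos: [0.5331, 0.2424, 0.2628]
eef_rot: [0.674, 0.739, -0.001, -0.0]
ft_force: [0.2, -0.2, -2.0]
width: 0.0455
grip_force: 35.0
```

```bash
python3 cs.py; python3 -c "
from h import *
shift((.5322,.2437,.081),np.radians(5.4))"
```

```text
scene [348. 278.] [([286, 238, 131, 102, 6866], [350.3, 285.9])]
side [139. 244.] [([83, 213, 109, 80, 4308], [138.3, 250.6])]
[0.53333365 0.2423293  0.26324644] 0.04609096769102957 34.99617464840412 [-0.34284349  0.28910573 -2.80948933]
shift [ 0.0016 -0.0008  0.1822]
turn z -0.0020368379825734806 q7 -0.7073806296505825
```

Emit:
play_rows(increments="0 0 0 0.001 -0.001 0.04 0.4;0 0 0 0.001 -0.001 0.08 0.4;0 0 0 0.001 -0.001 0.12 0.4;0 0 0 0.001 -0.001 0.15 0.4;0 0 0 0.001 -0.001 0.168 0.4;0 0 0 0.001 -0.001 0.177 0.4;0 0 0 0.001 -0.001 0.181 0.4;0 0 0 0.001 -0.001 0.182 0.4")

```text
time: 57.25
ee_pos: [0.5322, 0.245, 0.0827]
eef_rot: [0.673, 0.74, 0.001, 0.0]
ft_force: [0.0, 0.4, -2.7]
width: 0.0457
grip_force: 35.0
```

Emit:
play_rows(increments="0 0 0 0 0 0.001 0.4;0 0 0 0 0 0.002 0.4;0 0 0 0 0 0.002 0.55;0 0 0 0 0 0.002 0.65;0 0 0 0 0 0.002 0.65;0 0 0 0 0 0.002 0.65;0 0 0 0 0 0 0.65;0 0 0 0 0 -0.02 0.65")

```text
time: 58.05
ee_pos: [0.5307, 0.244, 0.1004]
eef_rot: [0.673, 0.74, -0.002, -0.001]
ft_force: [0.2, -0.7, 0.0]
width: 0.0566
grip_force: 0.0
```

Emit:
play_rows(increments="0 0 0 0 0 -0.05 0.65;0 0 0 0 0 -0.1 0.65;0 0 0 0 0 -0.15 0.65;0 0 0 -0.04 0 -0.19 0.8;0 0 0 -0.09 0 -0.24 1;0 0 0 -0.14 0 -0.26 1;0 0 0 -0.19 0 -0.26 1;0 0 0 -0.19 0 -0.26 1")

```text
time: 58.85
ee_pos: [0.5504, 0.0514, 0.3632]
eef_rot: [0.675, 0.738, 0.0, 0.001]
ft_force: [0.7, -0.2, 0.2]
width: 0.0848
grip_force: 0.0
```

```bash
python3 cs.py; python3 - <<'E'
from cad import *
w,T=caddy(.108)
a=camera("scene");b=camera("side")
i=np.hstack([cv2.resize(c["color"][y:y+210,x:x+280],(400,300),interpolation=2) for c,x,y in((a,130,130),(b,80,120))])
cv2.imwrite("pics/fin.png",np.vstack([i,cv2.resize(np.hstack([w["color"],b["color"]]),(800,300))])[:,:,::-1])
E
```

```text
scene [348. 278.] [([286, 239, 131, 101, 6593], [351.2, 287.2])]
side [139. 244.] [([82, 213, 110, 81, 4039], [137.2, 252.3])]
[0.55073578 0.05055786 0.36250629] 0.08634127027857229 0.0 [-0.13965597 -0.56706517 -0.26042464]
caddy ((872.3187866210938, 182.87066650390625), (115.58685302734375, 268.8238830566406), 16.310359954833984)
```

View pics/fin.png

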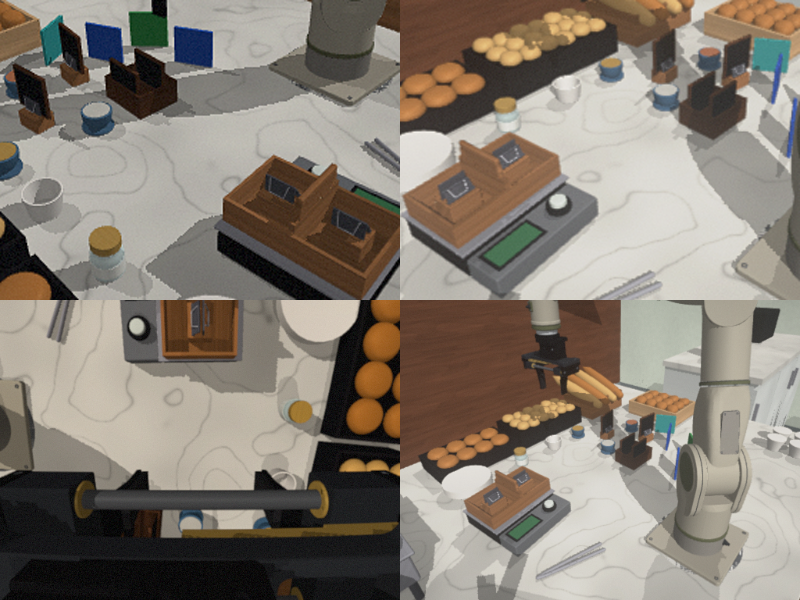

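The final view shows both holders upright in the caddy's bays and the caddy centred. Both cards are in the file box, and signs C and D stand complete.

```bash
python3 -c "
from bench import *
print(close_job())"
```

```text
the job is handed in; nothing more can be done
None
```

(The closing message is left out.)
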